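# Clamp T-bars in the ratchet vise for tacking

### The job

Pull open the top drawer of the red tool chest and lay every steel T-bar there is (those in the drawer, and one that may be lying on the bench) in the blue ratchet vise: flat on its flange on the bed, side by side between the jaws, lengthwise along the jaws and about centred on them, and shut the drawer fully again at some point. Leave the vise's red lever alone until all bars are in; then try the ratchet both ways, one swing to its stop on the way that runs loose and one swing on the way that grips, and go on working the lever to and fro until the sliding jaw holds the whole row firmly against the fixed jaw with its sprung pad pressed in. Leave the other tools on the bench where they are, and let go of everything at the end.

Things in the scene. Friction and masses are not known exactly. Their poses are not given: they have to be found in the camera images.
- bed (a point): centre of the vise's flat grey bed (its top, 30 mm above the bench). x: the way the sliding jaw closes, towards the fixed jaw; y: along the jaws; z up. The bed is 340 x 140 mm; the jaws stand 25 mm above it and are 140 mm wide along y. The vise is bolted down
- fixed_jaw: fixed jaw of the vise. Origin at the foot of the middle of its clamping face, at bed height, at x = +130 mm, y = 0 of bed
- pad_face (a point): foot of the middle of the sliding jaw's clamping face (front of its sprung pad), at bed height. With the jaw wide open it is 235 mm from the fixed jaw's face
- jaw (a joint): sliding jaw, m from wide open (0) towards the fixed jaw (up to 0.19). Stiff: it stays where it is left (30 N). The lever drives it 35 mm per rad, only in the closing direction; it cannot be backed off
- pad (a joint): how far the sliding jaw's sprung pad is pushed back into the jaw, m: 0 free, 0.010 at its stop; spring 2500 N/m (25 N at the stop)
- lever (a joint): red ratchet lever, rad, stops at -0.95 and +0.95, about the vertical through lever_axis; at 0 it points along -y of bed and turns clockwise from above as it grows. Freewheel: one way it grips and drives the jaw (9 N at the post, 17 N when tight), the other way it spins loose (under 3 N); find which by turning. Bites up to 0.3 rad after reversing. Stays where left
- lever_axis (a point): point on the lever's vertical axis at the height where its post is gripped; 20 mm along x and -135 mm along y from bed
- lever_grip (a point): mid-height of the lever's upright black post (round, 24 mm in diameter, 76 mm high, from 84 to 160 mm above the bench), 125 mm from the lever's axis. The post spins freely about itself, so the gripper need not turn with it
- chest: red steel tool chest with two drawers, 250 mm deep (x), 280 mm wide (y), 160 mm high, bolted down. Origin at the centre of its underside; its front faces its own -x, at x = -125 mm
- chest_drawer0 (a joint): top drawer, m: 0 shut, 0.173 fully open; slides along the chest's -x with 1 N of friction. Its inner floor is 90 mm above the bench, its walls rise 48 mm above the floor; inside 205 mm long and 238 mm wide. Shut, it reaches from 104 mm ahead of the chest's origin to 101 mm behind. The bars lie in it lengthwise along the chest's x
- chest_drawer0_handle (a point): middle of the top drawer's bar handle: a level steel bar 11 mm thick, 120 mm long, along the chest's y, 35 mm out from the drawer's front, 38 mm below the chest's top
- bar1: a bright steel T-bar blank, 130 mm long, 0.5 kg (0.42 to 0.58): flat flange 40 mm wide and 8 mm thick below, upright fin 8 mm thick along its middle, 42 mm high in all. Origin at the centre of its underside, x along its length, z up. Starts in the drawer. May be absent (None). A bar may get knocked 2 to 4 cm aside during the job
- bar2: a bright steel T-bar blank, 130 mm long, 0.5 kg (0.42 to 0.58): flat flange 40 mm wide and 8 mm thick below, upright fin 8 mm thick along its middle, 42 mm high in all. Origin at the centre of its underside, x along its length, z up. Starts in the drawer. May be absent (None). A bar may get knocked 2 to 4 cm aside during the job
- bar3: a bright steel T-bar blank, 130 mm long, 0.5 kg (0.42 to 0.58): flat flange 40 mm wide and 8 mm thick below, upright fin 8 mm thick along its middle, 42 mm high in all. Origin at the centre of its underside, x along its length, z up. Starts in the drawer. May be absent (None). A bar may get knocked 2 to 4 cm aside during the job
- bar4: a bright steel T-bar blank, 130 mm long, 0.5 kg (0.42 to 0.58): flat flange 40 mm wide and 8 mm thick below, upright fin 8 mm thick along its middle, 42 mm high in all. Origin at the centre of its underside, x along its length, z up. Starts on the bench, to the right of the vise. May be absent (None). A bar may get knocked 2 to 4 cm aside during the job
- hammer: bystander: hammer with wooden handle, 260 mm
- wrench: bystander: open wrench, 180 mm, lying flat
- spray_can: bystander: standing spray can with yellow label, 62 mm in diameter, 170 mm high, beyond the vise; origin under it, z up
- wire_brush: bystander: brush, 200 mm
- tape: bystander: yellow tape measure, 62 mm square
- f_clamp: bystander: blue F-clamp, 240 mm, lying flat
- magnet_square: bystander: red triangular welding square, 120 mm, lying flat
Things that resemble listed ones, but are neither listed nor needed, are in the scene too. Leave any green look-alike of the bar4 alone.

How it is judged:
By the outcome, as a careful person would: the job done as asked, in the order asked, and still so for the second after the job is handed in, with the robot touching nothing.
Of bar1, bar2, bar3, bar4 only 2 to 4 are there at a start; the rules pass over those that are not, and their reading is None.
At some moment in a run one of bar1, bar2, bar3, bar4 may be knocked a few centimetres aside while the robot is not near it.
It also fails if it takes over 200 s, if anything falls off the work surface, if the arm or the gripper's body presses on something with over 40 N, if the wrist force passes 120 N, or if a joint passes its speed limit or range.

### The arm

A 7-joint arm with a two-finger parallel gripper is mounted at the origin on the work surface. World frame = base frame: x ahead of the robot, y to its left, z up, the work surface at z = 0. Lengths are in mm, angles in degrees, forces in N, time in s.
With the tool pointing down it reaches from about 400 to 850 mm from the base axis. Payload 10.4 kg.
Tool frame: the origin (TCP) lies on the centre line of the jaws, within the pads' length; the fingertips stand 14 mm ahead of it and the grasp point (between the pads) lies 5 mm behind it; z points along the fingers, x is the direction in which the jaws open and shut, and the axes are right-handed (so a half turn about z gives the same grasp; the last joint's range is limited). The gripper opens to 85 mm and grips with 20 to 120 N. Pads are 22 mm wide; open, the fingers measure 114 mm over their backs; the gripper's body (76 mm by 85 mm) begins 54 mm behind the grasp point. The pads swing forward as they close: fully open they stand 13 mm farther back than shut.
Start: joints at [-75.894, 19.034, -3.707, 83.658, 1.238, 77.344, -5.071], TCP at [165.97, 602.581, 245.338] pointing down, gripper open.
Joint ranges: [-148.97, 148.97], [-28.65, 121.19], [-84.17, 76.75], [9.2, 138.47], [-72.65, 252.65], [3.7, 117.97], [-149.18, 149.18]. Speed limits (degrees/s): [127.2, 127.2, 159.86, 159.86, 180, 180, 180].

### API

Orientations are given as a 3x3 rotation matrix whose columns are the frame's x, y, z axes.
In Python, from cell import env, get_image, camera_info gives the robot as it stands.
- The arm moves only by the tool servo_tool, never from a script. Its argument "motion" is one flat list of numbers, 4 for each row, row after row: the shift along the tool's x, y, z in m, then the turn about the tool's z in degrees. A call has 1 to 8 rows; each row shifts and turns the pose as measured when the row begins, along the tool's axes as they then stand; what a row does not reach is not made up. A row lasts 1/8 s, in which the tool goes at most 62.5 mm and 10.7 degrees, less where a joint would pass 70% of its speed; a pose out of reach is approached as far as the arm can. A call with a gripper value outside its range is refused whole. "gripper" is the closure, from 0 (fully open) to 1 (shut), set as the call begins (left out, the last holds). The fingers move at their own pace and stop on an object; the grip force is fixed at half the most. Time passes only in rows, so rows that do not move let the fingers close. It gives the time, the measured TCP pose, the force and the opening at its end, in the units of the state.
- env.observe(): the state, without advancing time (a new reading comes with each control period).
- get_image(name): name is "side" or "top" or "wrist"; returns the picture (480x640x3 uint8, blue, green, red); there is no depth.
- camera_info(name): a dict with "mtx" (3x3 intrinsics, pixels), "k1" (the pictures are not rectified: a ray, as slopes to the right and down, at radius r is drawn at 1 + k1 r^2 times it, then the intrinsics apply), "rvec" (rotation vector, rad) and "tvec" (3), from world to camera coordinates, as OpenCV has them; the wrist camera has in their place "tool_from_camera" (4x4, takes a point from camera to tool coordinates, whose origin is the TCP and whose axes are the tool frame's). Camera axes: x right, y down, z forward; pixel columns grow to the right and rows downward; lengths in mm; the calibration is good to about 2 mm. A picture is of the moment at which its call begins: read the wrist's pose just before it. camera_info takes no time and is no camera call.
- env.hand_in(): hands the job in, once; it reports no verdict.
The state is a dict: "time": time; "joint_positions": joint angles; "dq": joint speeds; "effort": joint torques, N m; "ee_pos": TCP position; "ee_rot": TCP orientation; "contact_force": force on the tool from outside, world axes, zero at the start; "ft_torque": the same for the moment, N m; "opening": opening from 0.0 (shut) to 1.0 (fully open).
Only numpy, scipy, OpenCV 4.12 (cv2) and the standard library are available. Lean on these libraries where they do the work, as an engineer would, in place of code of your own. Each camera call takes 0.05 s, during which the arm holds its last target.

## Working session

There is one attempt and no reset: what is moved stays moved. The work goes in short steps, Python scripts to look and compute and a tool call to move; the robot and the scene stay as the last step left them, time stands still between calls to the robot, and variables do not carry over. Pictures are saved under pics/ and viewed, and the job is handed in when it is done.

Besides the shell and the picture viewer there is one more tool, called after "Emit:" as name(argument=value, ...) on one line, values as JSON. servo_tool: Moves the arm, as the interface text tells. Its arguments: {"type":"object","properties":{"motion":{"type":"array"},"gripper":{"type":"number"}},"required":["motion"]}

```bash
ls; mkdir -p pics
cat > h.py <<'E'
import numpy as np, cv2
from cell import env, get_image, camera_info
def snap(n,f):
    s=env.observe(); im=get_image(n); cv2.imwrite('pics/'+f+'.png',im); return s,im
def cam(n,s=None):
    c=camera_info(n); K=np.array(c['mtx'],float); k1=c['k1']
    if n=='wrist':
        T=np.array(c['tool_from_camera'],float); R=np.array(s['ee_rot']).reshape(3,3); p=np.array(s['ee_pos'])
        Rw=R@T[:3,:3]; o=R@T[:3,3]+p
        return K,k1,Rw,o
    R=cv2.Rodrigues(np.array(c['rvec'],float))[0]; t=np.array(c['tvec'],float).ravel()
    return K,k1,R.T,-R.T@t
def ray(C,u,v):
    K,k1,R,o=C
    d=np.array([k1,0,0,0,0],float)
    q=cv2.undistortPoints(np.array([[[u,v]]],float),K,d)[0,0]
    r=R@np.array([q[0],q[1],1]); return o,r/np.linalg.norm(r)
def plane(C,u,v,z):
    o,r=ray(C,u,v); return o+r*(z-o[2])/r[2]
def tri(C1,p1,C2,p2):
    o1,r1=ray(C1,*p1);o2,r2=ray(C2,*p2)
    A=np.stack([r1,-r2],1); s=np.linalg.lstsq(A,o2-o1,rcond=None)[0]
    a=o1+s[0]*r1;b=o2+s[1]*r2; return (a+b)/2,np.linalg.norm(a-b)
def proj(C,P):
    K,k1,R,o=C; P=np.atleast_2d(np.array(P,float)); q=(P-o)@R
    x=q[:,:2]/q[:,2:]; r2=(x**2).sum(1,keepdims=True); x=x*(1+k1*r2)
    return x@K[:2,:2].T+K[:2,2]
E
python3 - <<'E'
from h import *
s,_=snap('side','side0'); snap('top','top0'); snap('wrist','wrist0')
print(s)
for n in('side','top'):
    C=cam(n); print(n,C)
print(camera_info('wrist'))
E
```

```text
pics
{'time': 0.0, 'joint_positions': array([-75.89208366,  19.07219232,  -3.7083557 ,  83.70726489,
         1.23729642,  77.34487518,  -5.07197353]), 'dq': array([ 0.02080299,  0.03457973,  0.02475536,  0.02739025, -0.12762585,
       -0.05588244,  0.08164001]), 'effort': array([-6.48541572e-04, -6.25458884e+01,  4.87060763e-02, -3.91598082e+01,
        1.61468057e-02,  9.84753133e-03, -1.44169690e-05]), 'ee_pos': array([165.89323435, 602.1919838 , 244.5031199 ]), 'ee_rot': array([[ 2.65584164e-01,  9.64087620e-01, -3.35353463e-04],
       [ 9.64086553e-01, -2.65584369e-01, -1.43588318e-03],
       [-1.47338183e-03,  5.80380693e-05, -9.99998913e-01]]), 'contact_force': array([-0.26098124,  1.04912896, -0.16517868]), 'ft_torque': array([-0.00704536,  0.00387788,  0.01051419]), 'opening': 0.9986545292300588}
side (array([[509.97065668,   0.        , 315.53100585],
       [  0.        , 509.97065668, 237.74083508],
       [  0.        ,   0.        ,   1.        ]]), -0.113613980216907, array([[ 0.99489637, -0.04582285,  0.08989705],
       [-0.10074126, -0.50136249,  0.85935257],
   
[... 339 characters left out ...]
  [-0.99964248, -0.02013969, -0.01758692],
       [ 0.02022115, -0.13910981, -0.99007048]]), array([ 300.0997714 ,    3.49509529, 1700.18316803]))
{'mtx': array([[357.37494565,   0.        , 321.17701411],
       [  0.        , 357.37494565, 236.92322958],
       [  0.        ,   0.        ,   1.        ]]), 'k1': -0.030390609501094235, 'tool_from_camera': array([[ 9.99999063e-01,  8.27885173e-04, -1.08999179e-03,
        -1.92932385e-01],
       [-4.69731667e-04,  9.55551477e-01,  2.94823938e-01,
        -7.55544997e+01],
       [ 1.28562363e-03, -2.94823150e-01,  9.55550971e-01,
        -1.28987495e+02],
       [ 0.00000000e+00,  0.00000000e+00,  0.00000000e+00,
         1.00000000e+00]])}
```

View pics/side0.png

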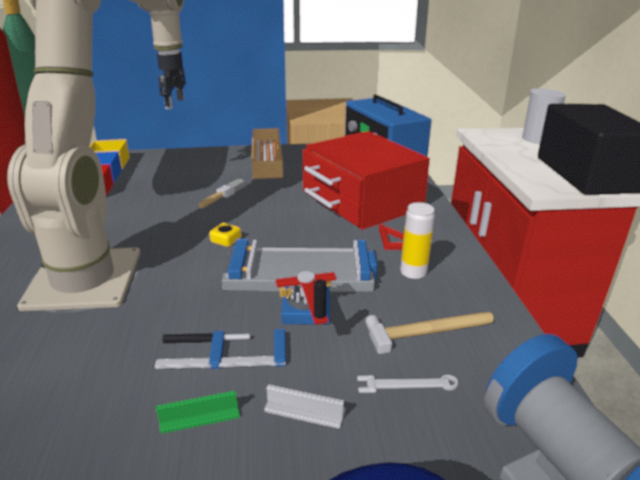

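View pics/top0.png

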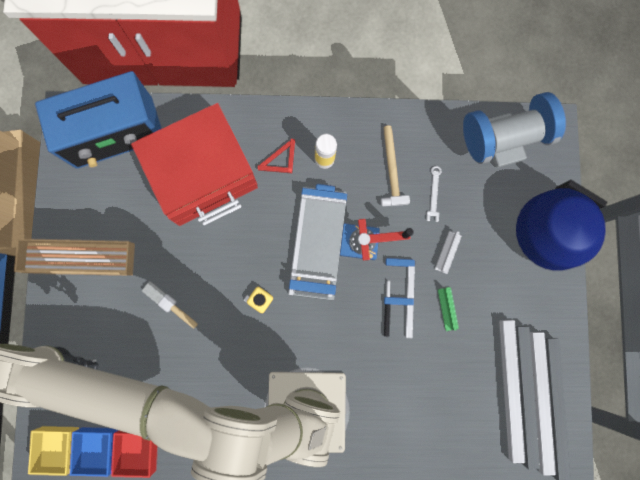

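View pics/wrist0.png

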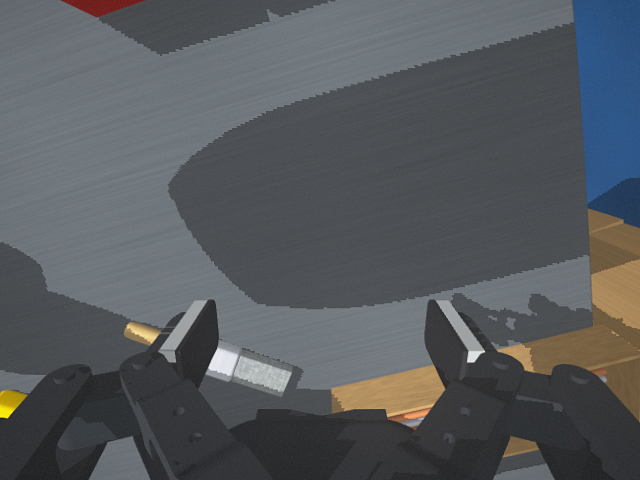

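Run:
```python
import cv2
a=cv2.imread('pics/top0.png'); s=cv2.imread('pics/side0.png')
cv2.imwrite('pics/c1.png',cv2.resize(a[170:320,270:470],None,fx=4,fy=4,interpolation=cv2.INTER_CUBIC))
cv2.imwrite('pics/c2.png',cv2.resize(a[90:240,120:270],None,fx=4,fy=4,interpolation=cv2.INTER_CUBIC))
cv2.imwrite('pics/c3.png',cv2.resize(s[220:340,210:410],None,fx=4,fy=4,interpolation=cv2.INTER_CUBIC))
cv2.imwrite('pics/c4.png',cv2.resize(s[120:230,290:440],None,fx=5,fy=5,interpolation=cv2.INTER_CUBIC))
```

```text
(no output)
```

View pics/c1.png

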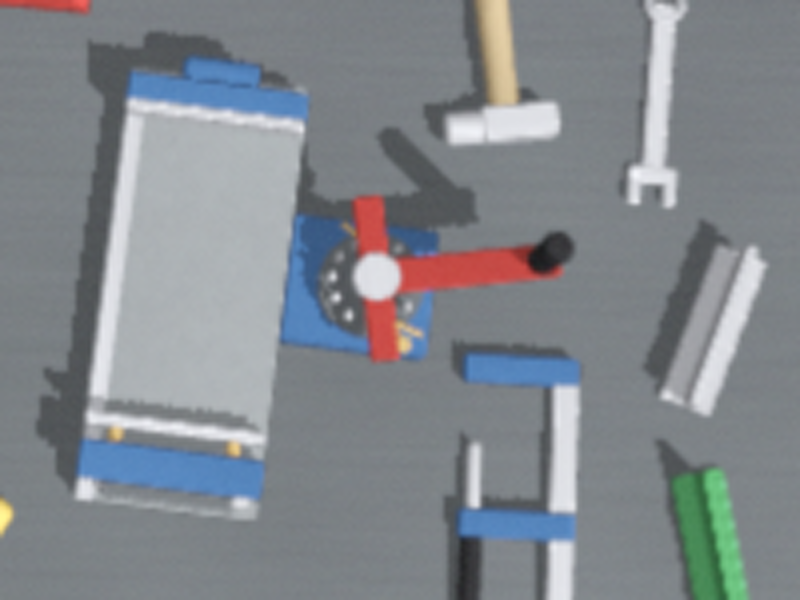

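View pics/c2.png

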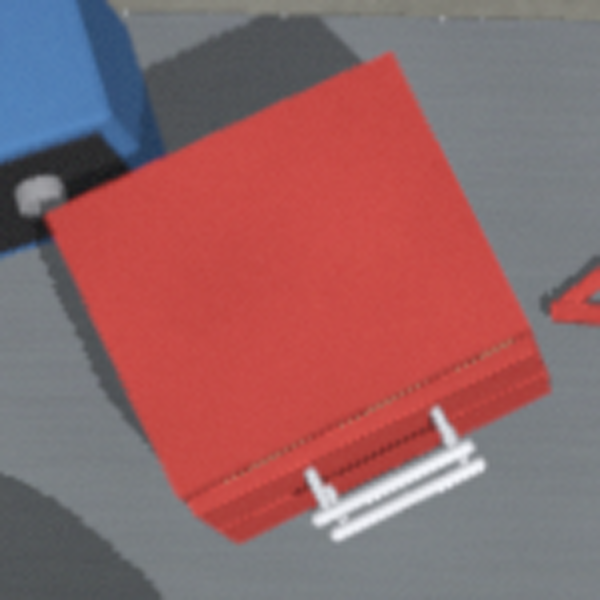

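View pics/c3.png

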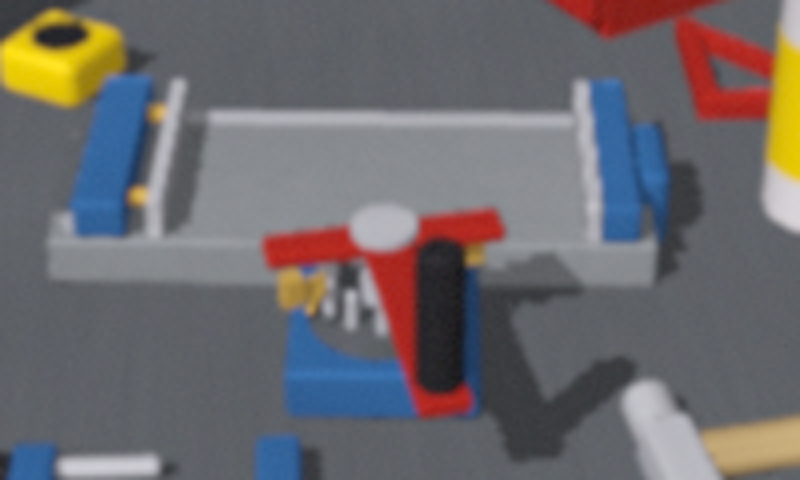

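View pics/c4.png

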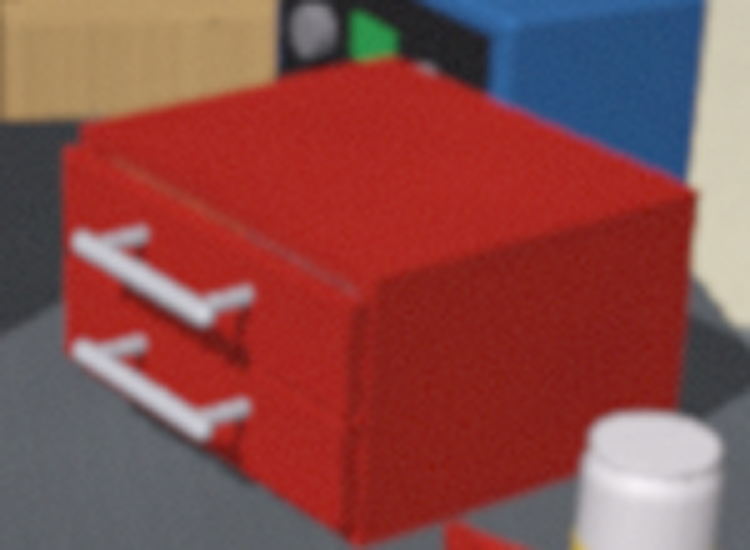

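Run:
```python
from h import *
np.set_printoptions(precision=1,suppress=True)
T=cam('top');S=cam('side')
c1=lambda x,y:(270+(x+.5)/4-.5,170+(y+.5)/4-.5)
c2=lambda x,y:(120+(x+.5)/4-.5,90+(y+.5)/4-.5)
c3=lambda x,y:(210+(x+.5)/4-.5,220+(y+.5)/4-.5)
c4=lambda x,y:(290+(x+.5)/5-.5,120+(y+.5)/5-.5)
def p(n,uv,z): print(n,plane(T,*uv,z))
p('bed BL',c1(76,498),30);p('bed BR',c1(256,518),30)
p('fix face L',c1(133,112),55);p('fix face R',c1(303,132),55)
p('pad L top',c1(90,412),55);p('pad R top',c1(266,436),55)
p('bed R edge near',c1(268,440),30);p('R edge far',c1(303,135),30)
print('post top',tri(T,c1(556,247),S,c3(440,252)))
p('knob',c1(377,276),115)
print('knob tri',tri(T,c1(377,276),S,c3(385,228)))
print('chest')
for n,a in dict(BL=(45,212),BR=(393,55),FL=(182,500),FR=(525,333)).items(): p(n,c2(*a),160)
print('hL',tri(T,c2(318,520),S,c4(82,240)));print('hR',tri(T,c2(468,448),S,c4(203,315)))
p('hL',c2(318,520),122);p('hR',c2(470,448),122)
p('bar a',c1(757,250),42);p('bar b',c1(705,411),42)
p('bar fl a',c1(725,250),8);p('bar fl b',c1(665,395),8);p('bar fl b2',c1(712,411),8)
for n in ('vise',):pass
```

```text
bed BL [349.2  61.1  30. ]
bed BR [336.5 -76.4  30. ]
fix face L [644.8  23.8  55. ]
fix face R [ 631.9 -107.4   55. ]
pad L top [413.2  51.3  55. ]
pad R top [397.6 -81.9  55. ]
bed R edge near [396.1 -84.8  30. ]
R edge far [ 634.6 -109.1   30. ]
post top (array([ 532.7, -283.9,  156.2]), np.float64(2.939156814143656))
knob [ 513.1 -159.   115. ]
knob tri (array([ 518.4, -161.9,   86.3]), np.float64(2.778665420101246))
chest
BL [776.3 528.6 160. ]
BR [901.7 279.9 160. ]
FL [564.9 415.9 160. ]
FR [692.7 174.8 160. ]
hL (array([559.9, 325.1, 124.3]), np.float64(3.2800868510479604))
hR (array([615.8, 217.6, 123.3]), np.float64(2.8931154071412934))
hL [558.6 325.6 122. ]
hR [614.6 216.4 122. ]
bar a [ 549.2 -461.9   42. ]
bar b [ 423.6 -419.3   42. ]
bar fl a [ 553.8 -445.8    8. ]
bar fl b [ 438.1 -396.6    8. ]
bar fl b2 [ 426.2 -433.5    8. ]
```

```bash
cat >> h.py <<'E'
def yawof(R): R=np.array(R).reshape(3,3); return np.degrees(np.arctan2(R[1,0],R[0,0]))
def plan(x,y,z,yaw=None,n=None,vmax=55.,start=None):
    s=env.observe(); p=np.array(s['ee_pos']) ; R=np.array(s['ee_rot']).reshape(3,3); y0=yawof(R)
    if start is not None: p=np.array(start[:3],float); y0=start[3]
    if yaw is None: yaw=y0
    d=(yaw-y0+180)%360-180
    if abs(abs(d)-180)<0: pass
    D=np.array([x,y,z])-p
    if n is None: n=int(max(1,np.ceil(np.linalg.norm(D)/vmax),np.ceil(abs(d)/10)))
    out=[]
    for i in range(n):
        a=np.radians(y0+d*i/n); X=np.array([np.cos(a),np.sin(a),0]);Y=np.array([np.sin(a),-np.cos(a),0])
        w=D/n/1000
        out.append([round(float(w@X),4),round(float(w@Y),4),round(float(-w[2]),4),round(float(-d/n),2)])
    print('t',round(s['time'],2),'dist',np.round(D,1),'dyaw',round(d,1),'n',n,'q7',np.round(s['joint_positions'][6],0))
    for i in range(0,n,8): print([v for r in out[i:i+8] for v in r])
    return (x,y,z,yaw)
def st():
    s=env.observe(); print('t %.2f'%s['time'],'pos',np.round(s['ee_pos'],1),'yaw %.1f'%yawof(s['ee_rot']),'tilt',np.round(np.array(s['ee_rot']).reshape(3,3)[:,2],3),'F',np.round(s['contact_force'],1),'op %.3f'%s['opening'],'q',np.round(s['joint_positions'],0)); return s
E
python3 - <<'E'
from h import *
plan(587.5,271,220,27.2)
E
```

```text
t 0.15 dist [ 421.6 -331.3  -24.7] dyaw -47.4 n 10 q7 -5.0
[-0.0207, 0.0494, 0.0025, 4.74, -0.0166, 0.051, 0.0025, 4.74, -0.0123, 0.0522, 0.0025, 4.74, -0.008, 0.053, 0.0025, 4.74, -0.0036, 0.0535, 0.0025, 4.74, 0.0009, 0.0536, 0.0025, 4.74, 0.0053, 0.0534, 0.0025, 4.74, 0.0097, 0.0527, 0.0025, 4.74]
[0.014, 0.0518, 0.0025, 4.74, 0.0182, 0.0504, 0.0025, 4.74]
```

Emit:
servo_tool(motion=[-0.021,0.049,0.0,4.7,-0.017,0.051,0.0,4.7,-0.012,0.052,0.0,4.7,-0.008,0.053,0.0,4.7,-0.004,0.053,0.0,4.7,0.001,0.054,0.0,4.7,0.005,0.053,0.0,4.7,0.01,0.053,0.0,4.7], gripper=0.68)

```text
time: 1.15
ee_pos: [506.0, 330.2, 242.1]
ee_rot: [[0.805, 0.593, -0.004], [0.593, -0.805, -0.002], [-0.004, -0.0, -1.0]]
contact_force: [0.8, 0.4, 0.7]
opening: 0.322
```

Run:
```python
from h import *
st();plan(587.5,271,220,27.2)
```

```text
t 1.15 pos [506.  330.2 242.1] yaw 36.4 tilt [-0.004 -0.002 -1.   ] F [0.8 0.4 0.7] op 0.322 q [-49.  17.  15.  88.  -4.  76.   2.]
t 1.15 dist [ 81.5 -59.2 -22.1] dyaw -9.2 n 2 q7 2.0
[0.0152, 0.048, 0.0111, 4.59, 0.019, 0.0466, 0.0111, 4.59]
```

Emit:
servo_tool(motion=[0.015,0.048,0.011,4.6,0.019,0.047,0.011,4.6,0,0,0,0])

```text
time: 1.52
ee_pos: [592.5, 263.2, 218.6]
ee_rot: [[0.896, 0.445, -0.003], [0.445, -0.896, -0.005], [-0.005, 0.003, -1.0]]
contact_force: [-1.1, 0.7, -0.0]
opening: 0.318
```

Run:
```python
from h import *
st();snap('wrist','w1')
```

```text
t 1.52 pos [592.5 263.2 218.6] yaw 26.4 tilt [-0.003 -0.005 -1.   ] F [-1.1  0.7 -0. ] op 0.318 q [-42.  23.  19.  83.  -8.  75.   4.]
```

View pics/w1.png

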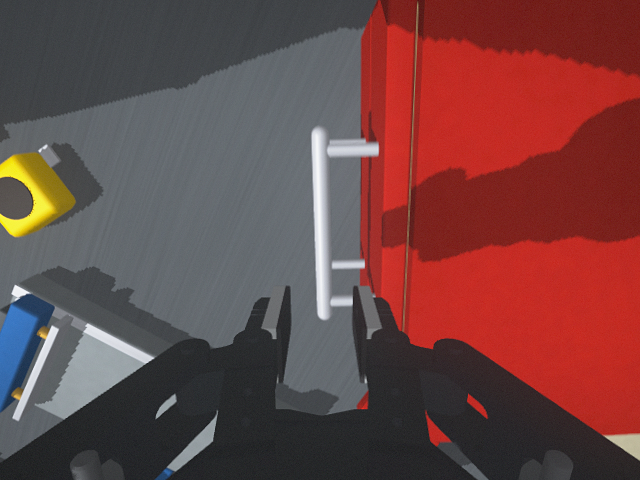

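Run:
```python
from h import *
s=st();C=cam('wrist',s)
a=plane(C,320,133,122);b=plane(C,324,313,122);m=(a+b)/2;d=b-a
print(a,b,m,np.degrees(np.arctan2(d[1],d[0])))
c=plane(C,416,5,160);e=plane(C,405,325,160);print(c,e,np.degrees(np.arctan2(*(e-c)[1::-1])))
```

```text
t 1.57 pos [591.1 265.7 219.1] yaw 26.6 tilt [-0.003 -0.003 -1.   ] F [-0.5  0.4  0.5] op 0.319 q [-42.  23.  19.  83.  -8.  75.   4.]
[557.57964409 328.75267918 122.        ] [615.13699445 220.22331789 122.        ] [586.35831927 274.48799853 122.        ] -62.06124970623897
[571.53584528 400.96330962 160.        ] [652.33822147 253.8140593  160.        ] -61.22799689288205
```

Run:
```python
from h import *
p=plan(587,272.5,150,28); plan(587,272.5,120,28,start=p,vmax=30)
```

```text
t 1.57 dist [ -4.1   6.8 -69.1] dyaw 1.4 n 2 q7 4.0
[-0.0003, -0.004, 0.0345, -0.68, -0.0003, -0.004, 0.0345, -0.68]
t 1.57 dist [  0.   0. -30.] dyaw 0 n 1 q7 4.0
[0.0, 0.0, 0.03, 0.0]
```

Emit:
servo_tool(motion=[0,-0.004,0.034,-0.7,0,-0.004,0.034,-0.7,0,0,0.015,0,0,0,0,0])

```text
time: 2.08
ee_pos: [585.0, 277.4, 135.4]
ee_rot: [[0.879, 0.477, -0.003], [0.477, -0.879, 0.0], [-0.003, -0.002, -1.0]]
contact_force: [0.4, -0.2, 0.1]
opening: 0.32
```

Run:
```python
from h import *
st();plan(587,272.5,121,28,vmax=20)
```

```text
t 2.08 pos [585.  277.4 135.4] yaw 28.5 tilt [-0.003  0.    -1.   ] F [ 0.4 -0.2  0.1] op 0.320 q [-43.  27.  17.  88.  -9.  66.   5.]
t 2.08 dist [  2.   -4.9 -14.4] dyaw -0.5 n 1 q7 5.0
[-0.0005, 0.0052, 0.0144, 0.47]
```

Emit:
servo_tool(motion=[0,0.003,0.014,0.4,0,0,0,0])

```text
time: 2.33
ee_pos: [587.1, 275.2, 122.6]
ee_rot: [[0.882, 0.47, -0.001], [0.47, -0.882, 0.002], [-0.0, -0.002, -1.0]]
contact_force: [0.9, -1.0, 0.1]
opening: 0.323
```

Emit:
servo_tool(motion=[0,0,0,0,0,0,0,0,0,0,0,0], gripper=1)

```text
time: 2.7
ee_pos: [587.0, 275.0, 123.6]
ee_rot: [[0.883, 0.47, -0.001], [0.47, -0.883, 0.002], [-0.0, -0.002, -1.0]]
contact_force: [0.5, -0.6, -3.5]
opening: 0.102
```

Run:
```python
from h import *
s=st();p=s['ee_pos'];a=np.radians(28)
plan(p[0]-np.cos(a)*172,p[1]-np.sin(a)*172,p[2],28,vmax=25)
```

```text
t 2.70 pos [587.  275.  123.6] yaw 28.0 tilt [-0.001  0.002 -1.   ] F [ 0.5 -0.6 -3.5] op 0.102 q [-42.  27.  17.  89.  -9.  65.   5.]
t 2.7 dist [-151.9  -80.7    0. ] dyaw -0.0 n 7 q7 5.0
[-0.0246, -0.0, -0.0, 0.0, -0.0246, -0.0, -0.0, 0.0, -0.0246, -0.0, -0.0, 0.0, -0.0246, -0.0, -0.0, 0.0, -0.0246, -0.0, -0.0, 0.0, -0.0246, -0.0, -0.0, 0.0, -0.0246, -0.0, -0.0, 0.0]
```

Emit:
servo_tool(motion=[-0.008,0,0,0,-0.016,0,0,0,-0.022,0,0,0,-0.024,0,0,0,-0.024,0,0,0,-0.024,0,0,0,-0.022,0,0,0,-0.014,0,0,0])

```text
time: 3.7
ee_pos: [446.9, 200.8, 123.5]
ee_rot: [[0.882, 0.47, 0.005], [0.47, -0.882, 0.006], [0.007, -0.003, -1.0]]
contact_force: [1.3, 1.3, -2.9]
opening: 0.098
```

Run:
```python
from h import *
s=st();d=np.array(s['ee_pos'])-[587,275,123.6];print(np.linalg.norm(d),np.degrees(np.arctan2(-d[1],-d[0])))
```

```text
t 3.70 pos [446.9 200.8 123.5] yaw 28.1 tilt [ 0.005  0.006 -1.   ] F [ 1.3  1.3 -2.9] op 0.098 q [-46.   8.  18. 113.  -3.  59.   1.]
158.53031920503068 27.89171221493634
```

Emit:
servo_tool(motion=[-0.01,0,0,0,-0.005,0,0,0,0,0,0,0])

```text
time: 4.08
ee_pos: [433.5, 193.8, 123.5]
ee_rot: [[0.882, 0.471, 0.007], [0.471, -0.882, 0.007], [0.01, -0.003, -1.0]]
contact_force: [1.3, 0.3, -6.6]
opening: 0.103
```

Run:
```python
from h import *
s=st();d=np.array(s['ee_pos'])-[587,275,123.6];print(np.linalg.norm(d),np.degrees(np.arctan2(-d[1],-d[0])))
```

```text
t 4.08 pos [433.5 193.8 123.5] yaw 28.1 tilt [ 0.007  0.007 -1.   ] F [ 1.3  0.3 -6.6] op 0.103 q [-46.   6.  18. 115.  -2.  58.   1.]
173.65236193636355 27.88709244333884
```

Emit:
servo_tool(motion=[0,0,0,0,0,0,0,0], gripper=0.68)

```text
time: 4.32
ee_pos: [434.1, 193.9, 124.0]
ee_rot: [[0.882, 0.471, 0.008], [0.47, -0.882, 0.007], [0.01, -0.003, -1.0]]
contact_force: [0.3, 0.1, 0.3]
opening: 0.323
```

Emit:
servo_tool(motion=[0,0,-0.03,0,0,0,-0.05,0,0,0,-0.055,0,0,0,-0.045,0,0.02,-0.03,-0.02,0,0.02,-0.03,0,0,0,0,0,0])

```text
time: 5.2
ee_pos: [440.9, 265.6, 333.4]
ee_rot: [[0.883, 0.468, 0.009], [0.468, -0.883, 0.008], [0.012, -0.003, -1.0]]
contact_force: [1.0, -0.3, 0.0]
opening: 0.321
```

Run:
```python
from h import *
st();snap('wrist','w2');snap('top','top1')
```

```text
t 5.20 pos [440.9 265.6 333.4] yaw 27.9 tilt [ 0.009  0.008 -1.   ] F [ 1.  -0.3  0. ] op 0.321 q [-50.   2.  15.  93.  -1.  84.  -8.]
```

View pics/w2.png

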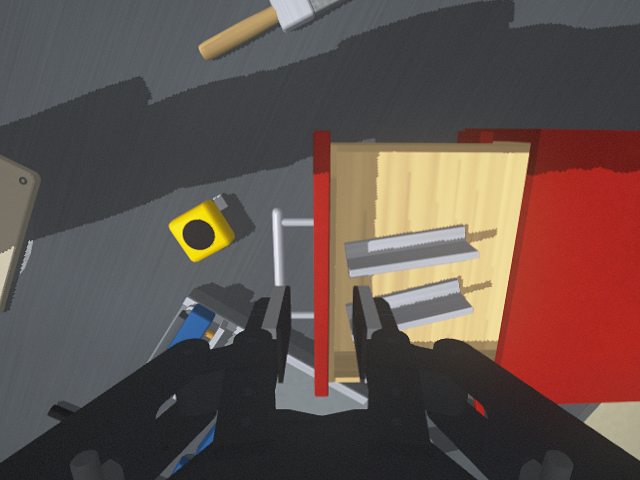

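View pics/top1.png

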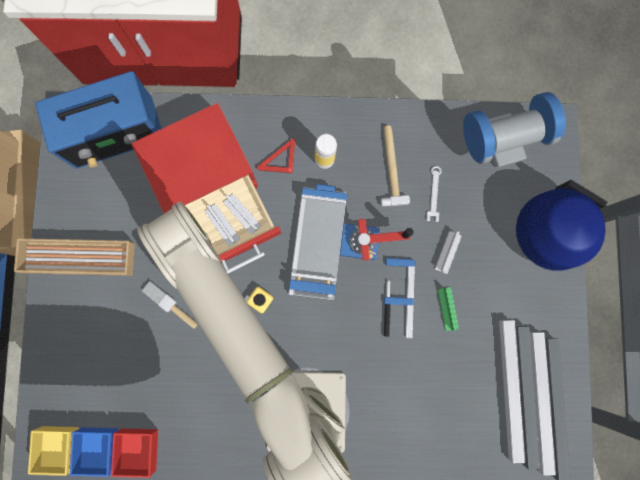

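Run:
```python
import cv2
a=cv2.imread('pics/top1.png'); s=cv2.imread('pics/w2.png')
cv2.imwrite('pics/c5.png',cv2.resize(a[170:260,180:280],None,fx=8,fy=6.6,interpolation=cv2.INTER_CUBIC))
cv2.imwrite('pics/c6.png',cv2.resize(s[200:350,330:530],None,fx=4,fy=4,interpolation=cv2.INTER_CUBIC))
```

```text
(no output)
```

View pics/c6.png

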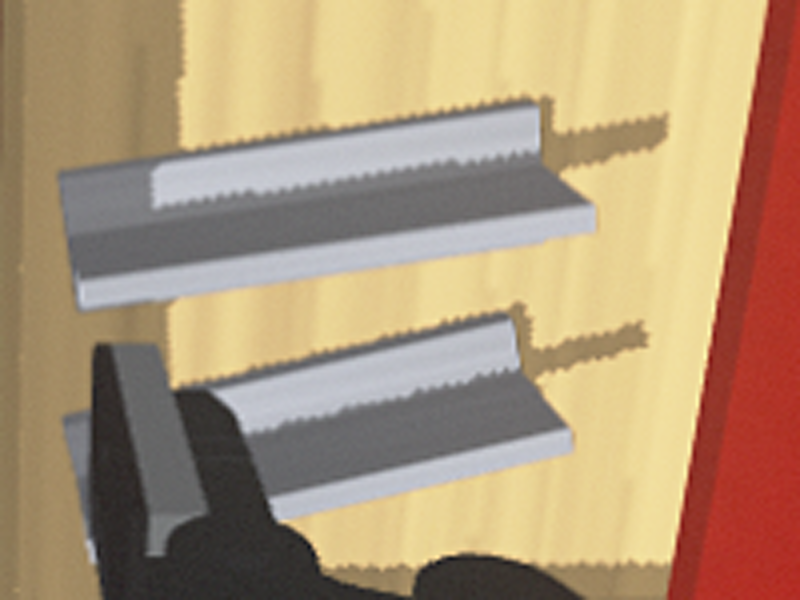

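View pics/c5.png

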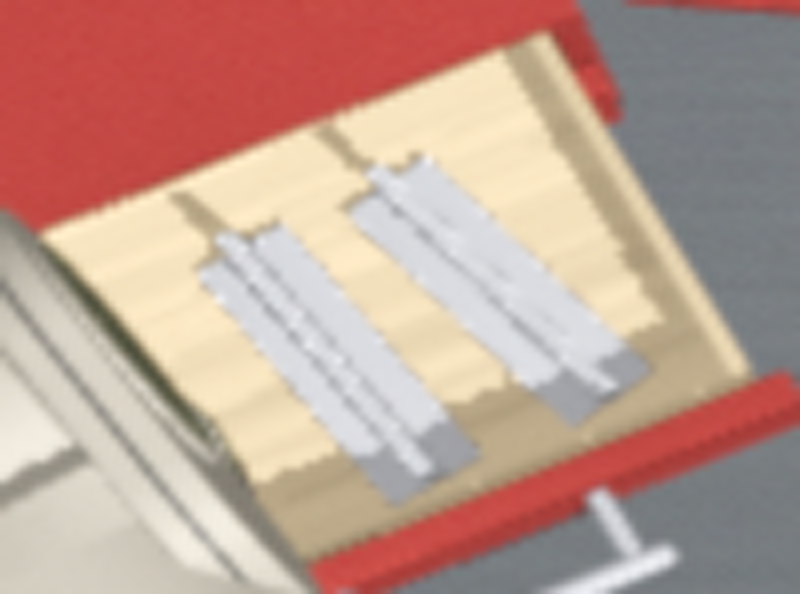

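Run:
```python
from h import *
np.set_printoptions(precision=1,suppress=True)
s=env.observe();s['ee_pos']=np.array([440.9,265.6,333.4]);C=cam('wrist',s);T=cam('top')
c=lambda x,y:(330+(x+.5)/4-.5,200+(y+.5)/4-.5)
g=lambda x,y:(180+(x+.5)/8-.5,170+(y+.5)/6.6-.5)
def L(n,a,b,f,CC):
    a=plane(CC,*f(*a),132);b=plane(CC,*f(*b),132);d=b-a
    print(n,a,b,(a+b)/2,'len',np.linalg.norm(d),'yaw',np.degrees(np.arctan2(d[1],d[0])));return a,b
L('A w',(80,292),(595,217),c,C)
a,b=L('B w',(290,503),(572,440),c,C); d=(b-a)/np.linalg.norm(b-a); print('B mid',b-65*d)
L('A top',(425,470),(228,238),g,T)
L('B top',(608,385),(378,168),g,T)
```

```text
A w [497.5 223.2 132. ] [601.5 299.7 132. ] [549.5 261.5 132. ] len 129.15925528319534 yaw 36.34346776134799
B w [576.  196.2 132. ] [632.3 246.  132. ] [604.1 221.1 132. ] len 75.11716503826759 yaw 41.45866965664666
B mid [583.6 202.9 132. ]
A top [496.8 223.4 132. ] [598.9 299.4 132. ] [547.9 261.4 132. ] len 127.26910551061476 yaw 36.67463928880869
B top [535.9 158.5 132. ] [631.7 246.  132. ] [583.8 202.2 132. ] len 129.72052606657013 yaw 42.42665552042217
```

Run:
```python
from h import *
st();p=plan(549,261.5,180,-53.5)
```

```text
t 5.30 pos [441.5 262.8 333.5] yaw 27.7 tilt [ 0.01   0.008 -1.   ] F [ 0.2  0.3 -0.6] op 0.327 q [-50.   2.  15.  93.  -1.  84.  -8.]
t 5.3 dist [ 107.5   -1.3 -153.5] dyaw -81.2 n 9 q7 -8.0
[0.0105, 0.0057, 0.0171, 9.03, 0.0113, 0.004, 0.0171, 9.03, 0.0117, 0.0022, 0.0171, 9.03, 0.0119, 0.0003, 0.0171, 9.03, 0.0118, -0.0016, 0.0171, 9.03, 0.0114, -0.0034, 0.0171, 9.03, 0.0108, -0.0052, 0.0171, 9.03, 0.0098, -0.0068, 0.0171, 9.03]
[0.0086, -0.0083, 0.0171, 9.03]
```

Emit:
servo_tool(motion=[0.0105,0.006,0.017,9,0.0115,0.004,0.017,9,0.012,0.002,0.017,9,0.012,0,0.017,9,0.012,-0.002,0.017,9,0.0115,-0.0035,0.017,9,0.011,-0.005,0.017,9,0.01,-0.007,0.017,9], gripper=0.5)

```text
time: 6.3
ee_pos: [544.4, 250.8, 196.8]
ee_rot: [[0.679, -0.734, 0.012], [-0.734, -0.679, 0.008], [0.003, -0.014, -1.0]]
contact_force: [-0.5, 0.4, 0.2]
opening: 0.498
```

Run:
```python
from h import *
st();p=plan(549,261.5,180,-53.5)
```

```text
t 6.30 pos [544.4 250.8 196.8] yaw -47.2 tilt [ 0.012  0.008 -1.   ] F [-0.5  0.4  0.2] op 0.498 q [-48.  17.  23.  93.  -7.  70. -71.]
t 6.3 dist [  4.6  10.7 -16.8] dyaw -6.3 n 1 q7 -71.0
[-0.0047, -0.0107, 0.0168, 6.27]
```

Emit:
servo_tool(motion=[-0.004,-0.009,0.015,6,0,0,0,0])

```text
time: 6.55
ee_pos: [548.9, 256.6, 180.3]
ee_rot: [[0.592, -0.806, 0.01], [-0.806, -0.592, 0.005], [0.002, -0.011, -1.0]]
contact_force: [-1.3, 0.1, -0.2]
opening: 0.498
```

Run:
```python
from h import *
st();p=plan(549,261.5,180,-53.5);snap('wrist','w3')
```

```text
t 6.55 pos [548.9 256.6 180.3] yaw -53.7 tilt [ 0.01   0.005 -1.   ] F [-1.3  0.1 -0.2] op 0.498 q [-49.  19.  24.  93.  -8.  68. -77.]
t 6.55 dist [ 0.1  4.9 -0.3] dyaw 0.2 n 1 q7 -77.0
[-0.0039, -0.003, 0.0003, -0.17]
```

View pics/w3.png

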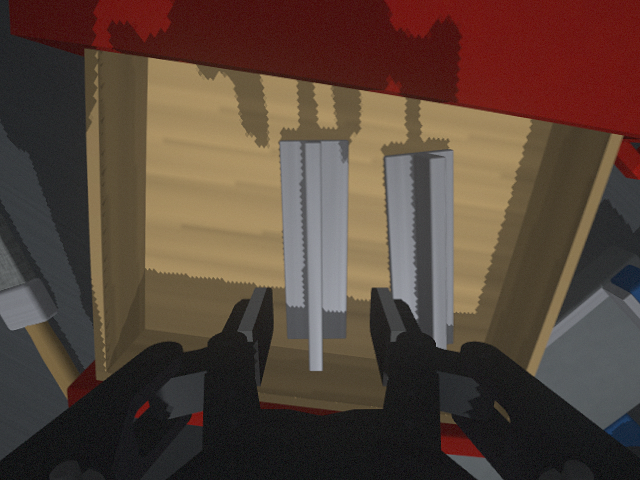

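Emit:
servo_tool(motion=[-0.003,-0.003,0.02,0,0,0,0.025,0,0,0,0.015,0,0,0,0,0])

```text
time: 7.1
ee_pos: [551.1, 259.6, 120.2]
ee_rot: [[0.597, -0.802, 0.013], [-0.802, -0.597, 0.007], [0.002, -0.015, -1.0]]
contact_force: [0.0, 0.6, -0.0]
opening: 0.5
```

Run:
```python
from h import *
st();p=plan(549,261.5,118,-53.5)
```

```text
t 7.10 pos [551.1 259.6 120.2] yaw -53.4 tilt [ 0.013  0.007 -1.   ] F [ 0.   0.6 -0. ] op 0.500 q [-48.  23.  23.  97. -10.  62. -75.]
t 7.1 dist [-2.1  1.9 -2.2] dyaw -0.1 n 1 q7 -75.0
[-0.0028, 0.0005, 0.0022, 0.14]
```

Emit:
servo_tool(motion=[-0.0025,0,0.002,0,0,0,0,0])

```text
time: 7.35
ee_pos: [550.1, 262.0, 119.4]
ee_rot: [[0.597, -0.802, 0.015], [-0.802, -0.597, 0.008], [0.003, -0.016, -1.0]]
contact_force: [-0.3, -0.4, 1.0]
opening: 0.503
```

Emit:
servo_tool(motion=[0,0,0,0,0,0,0,0,0,0,0,0], gripper=1)

```text
time: 7.72
ee_pos: [550.6, 262.4, 120.5]
ee_rot: [[0.597, -0.802, 0.016], [-0.802, -0.597, 0.009], [0.003, -0.018, -1.0]]
contact_force: [0.3, -0.5, -1.8]
opening: 0.08
```

Emit:
servo_tool(motion=[0,0,-0.015,0,0,0,-0.04,0,0,0,-0.05,0,0,0,-0.03,0,0,0,0,0])

```text
time: 8.35
ee_pos: [547.0, 260.0, 260.5]
ee_rot: [[0.597, -0.802, 0.013], [-0.802, -0.597, 0.006], [0.003, -0.014, -1.0]]
contact_force: [0.9, 0.3, -4.6]
opening: 0.078
```

Run:
```python
from h import *
st();snap('wrist','w4');snap('top','top2')
```

```text
t 8.35 pos [547.  260.  260.5] yaw -53.4 tilt [ 0.013  0.006 -1.   ] F [ 0.9  0.3 -4.6] op 0.078 q [-50.  16.  25.  88.  -7.  77. -78.]
```

View pics/w4.png

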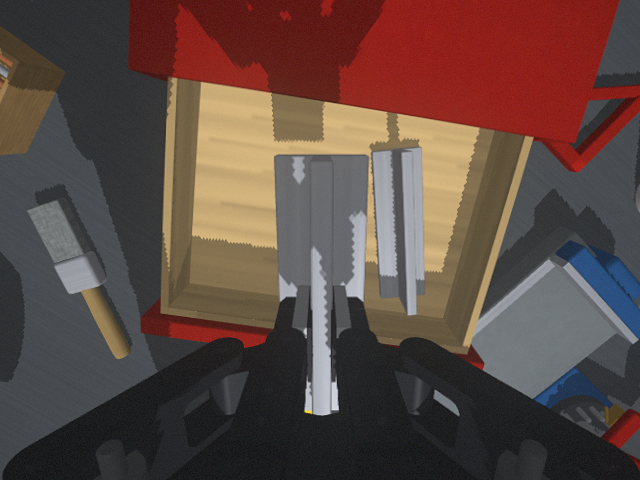

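View pics/top2.png

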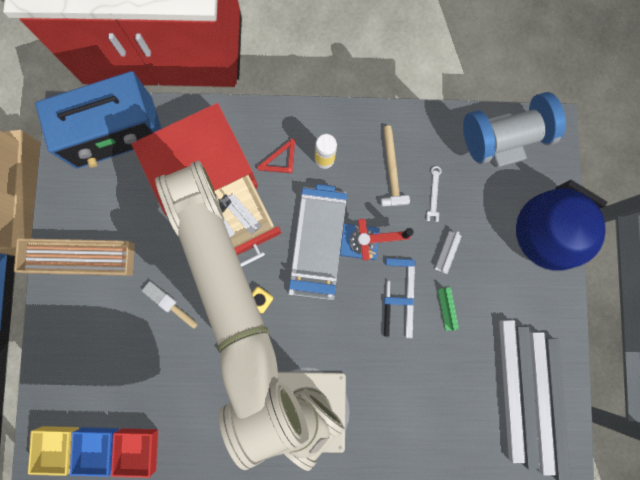

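Run:
```python
from h import *
s=st();C=cam('wrist',s);p=np.array(s['ee_pos']);R=np.array(s['ee_rot']).reshape(3,3)
for uv in((321,160),(322,412)): print(uv,R.T@(plane(C,*uv,p[2]+12)-p))
plan(606,-38.7,200,-5.7,vmax=50)
```

```text
t 8.45 pos [545.9 259.6 257.2] yaw -53.3 tilt [ 0.009  0.004 -1.   ] F [ 0.3 -0.3 -5.7] op 0.079 q [-50.  16.  25.  88.  -7.  77. -78.]
(321, 160) [ -0.08818123 -64.52391392 -11.3829386 ]
(322, 412) [  0.35079199  35.68258489 -12.34144041]
t 8.45 dist [  60.1 -298.3  -57.2] dyaw 47.6 n 7 q7 -78.0
[0.0393, 0.0186, 0.0082, -6.81, 0.0368, 0.0231, 0.0082, -6.81, 0.0338, 0.0273, 0.0082, -6.81, 0.0304, 0.0311, 0.0082, -6.81, 0.0265, 0.0345, 0.0082, -6.81, 0.0222, 0.0374, 0.0082, -6.81, 0.0176, 0.0397, 0.0082, -6.81]
```

Emit:
servo_tool(motion=[0.025,0.012,0,-5,0.037,0.023,0,-7,0.034,0.027,0.005,-7,0.03,0.031,0.01,-7,0.0265,0.0345,0.01,-7,0.022,0.037,0.01,-6,0.015,0.03,0.01,-5,0,0,0,0])

```text
time: 9.45
ee_pos: [592.3, -21.9, 193.0]
ee_rot: [[0.991, -0.135, -0.015], [-0.135, -0.991, -0.005], [-0.015, 0.007, -1.0]]
contact_force: [-0.7, 0.8, -4.9]
opening: 0.083
```

Run:
```python
from h import *
st();snap('wrist','w5');plan(606,-38.7,150,-5.7,vmax=50)
```

```text
t 9.45 pos [592.3 -21.9 193. ] yaw -7.7 tilt [-0.015 -0.005 -1.   ] F [-0.7  0.8 -4.9] op 0.083 q [-25.  18.  27.  93.  -9.  71.  -3.]
t 9.5 dist [ 13.7 -18.8 -43.3] dyaw 2.0 n 1 q7 -3.0
[0.0161, 0.0168, 0.0433, -1.99]
```

View pics/w5.png

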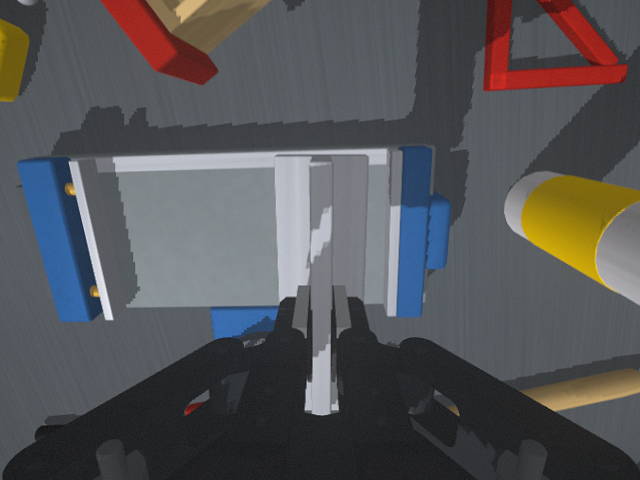

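Run:
```python
import cv2
s=cv2.imread('pics/w5.png')
cv2.imwrite('pics/c7.png',cv2.resize(s[130:330,10:210],None,fx=3,fy=3,interpolation=cv2.INTER_CUBIC))
cv2.imwrite('pics/c8.png',cv2.resize(s[130:330,260:460],None,fx=3,fy=3,interpolation=cv2.INTER_CUBIC))
```

```text
(no output)
```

View pics/c7.png

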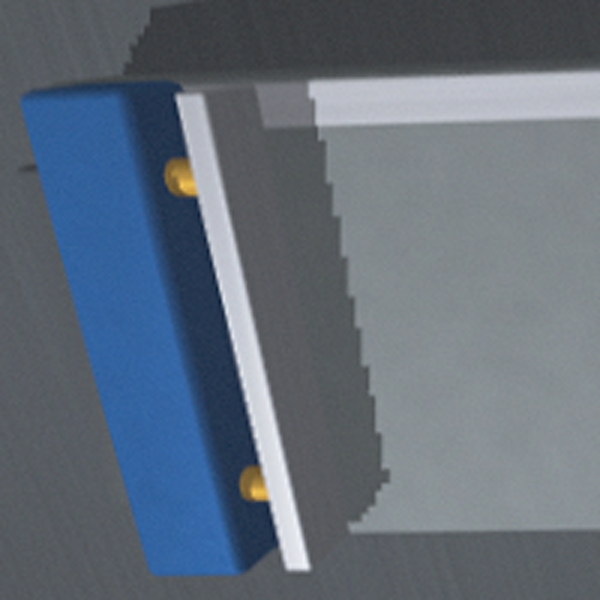

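View pics/c8.png

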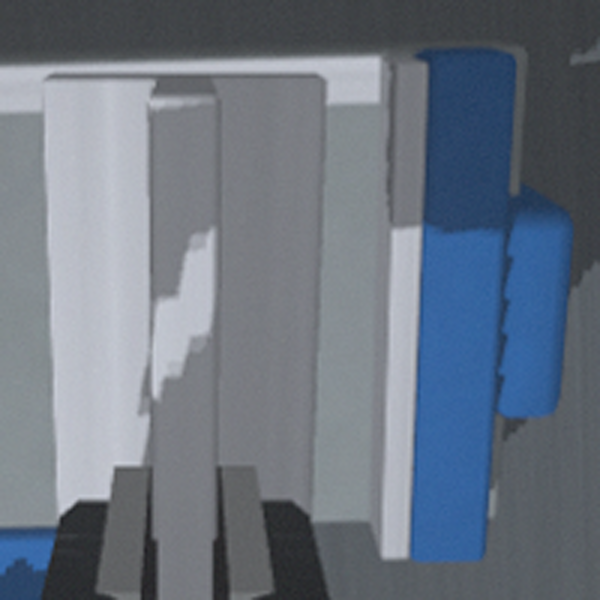

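Run:
```python
from h import *
np.set_printoptions(precision=1,suppress=True)
s=env.observe();s['ee_pos']=np.array([592.3,-21.9,193.]);s['ee_rot']=np.array([[0.991,-0.135,-0.015],[-0.135,-0.991,-0.005],[-0.015,0.007,-1.0]])
C=cam('wrist',s)
a=lambda x,y:(10+(x+.5)/3-.5,130+(y+.5)/3-.5)
b=lambda x,y:(260+(x+.5)/3-.5,130+(y+.5)/3-.5)
th=np.radians(-5.7);ex=np.array([np.cos(th),np.sin(th)]);ey=np.array([-ex[1],ex[0]])
def P(n,uv,z):
    p=plane(C,*uv,z); d=p[:2]-[508.6,-29]; print(n,p,'bed',d@ex,d@ey)
P('pad top far',a(205,95),55);P('pad top near',a(308,568),55)
P('strip out L',a(310,83),30);P('strip in L',a(320,125),30)
P('strip out R',b(0,65),30);P('strip in R',b(0,112),30)
P('bed near',a(355,530),30)
P('fix face far top',b(388,60),55);P('fix face near top',b(383,557),55)
P('fix foot far',b(385,105),30);P('fix foot near',b(372,520),30)
P('jaw end far',b(415,52),55);P('jaw end near',b(412,560),55)
```

```text
pad top far [415.5  52.7  55. ] bed -100.72260689621326 72.04647193565609
pad top near [399.9 -80.4  55. ] bed -103.06928764630317 -61.989671727559305
strip out L [428.2  51.6  30. ] bed -87.9752153488995 72.18139800617622
strip in L [427.6  40.2  30. ] bed -87.50232768770628 60.800846119661905
strip out R [548.3  39.6  30. ] bed 32.734025086078724 72.15830059561719
strip in R [546.1  27.3  30. ] bed 31.67328459020702 59.78561531338049
bed near [400.  -81.8  30. ] bed -102.81750643259521 -63.308612801284326
fix face far top [646.6  29.3  55. ] bed 131.5691163019546 71.75468299457121
fix face near top [ 634.7 -105.9   55. ] bed 133.11529710715809 -63.98388960682666
fix foot far [648.9  15.4  30. ] bed 135.19415886965862 58.15905634326438
fix foot near [ 635.3 -107.7   30. ] bed 133.85041075346078 -65.7675234687804
jaw end far [653.3  30.4  55. ] bed 138.04802652629598 73.43976566379594
jaw end near [ 642.7 -107.9   55. ] bed 141.26245294002584 -65.1786516547598
```

Run:
```python
from h import *
np.set_printoptions(precision=1,suppress=True)
S=cam('side');T=cam('top')
c3=lambda x,y:(210+(x+.5)/4-.5,220+(y+.5)/4-.5);c1=lambda x,y:(270+(x+.5)/4-.5,170+(y+.5)/4-.5)
th=np.radians(-5.7);ex=np.array([np.cos(th),np.sin(th)]);ey=np.array([-ex[1],ex[0]])
def P(n,C,uv,z):
    p=plane(C,*uv,z); d=p[:2]-[511.3,-25.3]; print(n,p,'bed',d@ex,d@ey)
for x in (300,500):
  for r in (109,126): P('side %d'%r,S,c3(x,r),30)
P('side near edge',S,c3(200,238),30)
P('top out',T,c1(113,260),30);P('top in',T,c1(127,260),30)
im=cv2.imread('pics/side0.png');print(im[240:262,310].sum(1)//3)
im=cv2.imread('pics/top0.png');print(im[235,288:312].sum(1)//3)
plan(511.3+96*ex[0],-25.3+96*ex[1],110,-5.7,vmax=50)
```

```text
side 109 [485.3  52.6  30. ] bed -33.57387134471045 74.8996023130713
side 126 [484.4  32.7  30. ] bed -32.56585369672089 55.05162439198729
side 109 [607.7  41.3  30. ] bed 89.35324074794768 75.88806878431903
side 126 [605.1  21.6  30. ] bed 88.68345618042474 56.01043388529539
side near edge [423.1 -80.7  30. ] bed -82.25003990566445 -63.881847442240904
top out [532.9  37.1  30. ] bed 15.321770590162052 64.21552405718401
top in [533.1  26.2  30. ] bed 16.616345529972786 53.46207347181625
[ 98 101  98  99 100  99 100 121 153 173 175 159 142 139 140 141 139 140
 141 142 141 140]
[124 118  89  84  83  82  85  92 150 212 222 221 216 188 177 177 177 177
 175 175 175 175 175 177]
t 9.5 dist [ 14.5 -14.9 -83.3] dyaw 2.0 n 2 q7 -3.0
[0.0082, 0.0064, 0.0416, -0.99, 0.0081, 0.0066, 0.0416, -0.99]
```

Run:
```python
import cv2
s=cv2.imread('pics/w4.png')
cv2.imwrite('pics/c9.png',cv2.resize(s[230:400,460:640],None,fx=4,fy=3.5,interpolation=cv2.INTER_CUBIC))
```

```text
(no output)
```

View pics/c9.png

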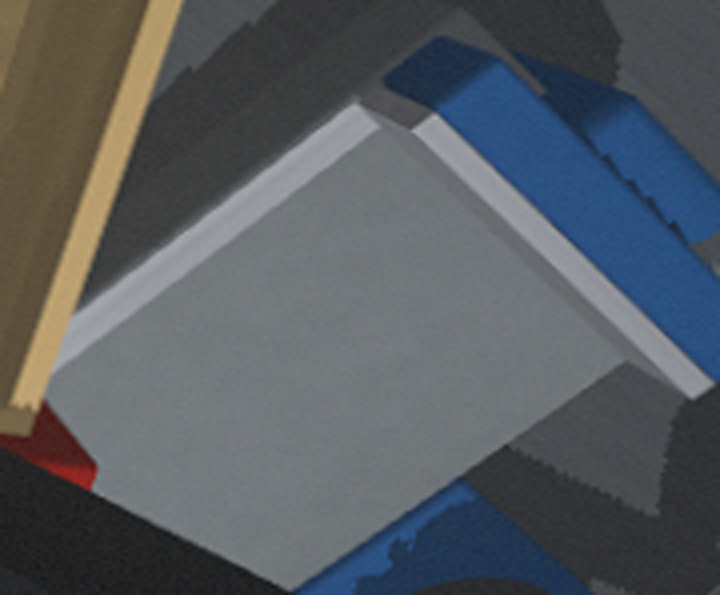

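Emit:
servo_tool(motion=[0.008,0.007,0.04,-1,0.006,0.006,0.03,-1,0,0,0,0])

```text
time: 9.88
ee_pos: [602.4, -30.7, 119.1]
ee_rot: [[0.995, -0.096, -0.019], [-0.096, -0.995, -0.002], [-0.018, 0.004, -1.0]]
contact_force: [-0.7, 0.4, -3.5]
opening: 0.079
```

Run:
```python
from h import *
s,i=snap('wrist','w6');st()
```

```text
t 9.93 pos [603.1 -30.2 120.5] yaw -5.5 tilt [-0.017 -0.001 -1.   ] F [-1.2 -0.5 -4. ] op 0.078 q [-22.  24.  26.  96. -11.  64.   2.]
```

View pics/w6.png

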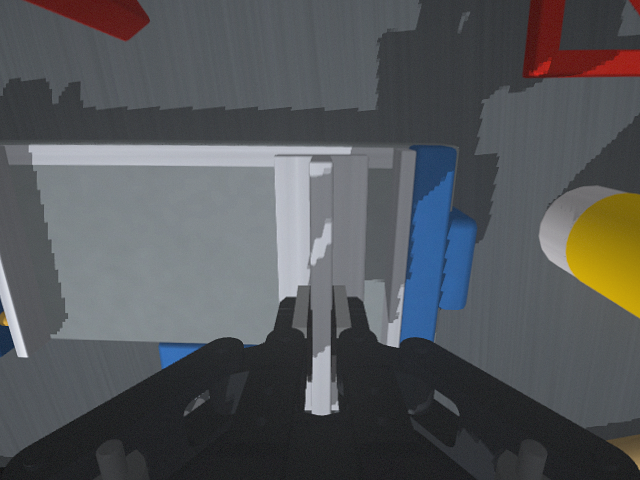

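Run:
```python
from h import *
np.set_printoptions(precision=2,suppress=True)
s4=env.observe();s4['ee_pos']=np.array([547.,260.,260.5]);s4['ee_rot']=np.array([[0.597,-0.802,0.013],[-0.802,-0.597,0.006],[0.003,-0.014,-1.0]])
s6=env.observe();s6['ee_pos']=np.array([602.4,-30.7,119.1]);s6['ee_rot']=np.array([[0.995,-0.096,-0.019],[-0.096,-0.995,-0.002],[-0.018,0.004,-1.0]])
C4=cam('wrist',s4);C6=cam('wrist',s6);S=cam('side');T=cam('top')
c9=lambda x,y:(460+(x+.5)/4-.5,230+(y+.5)/3.5-.5)
c3=lambda x,y:(210+(x+.5)/4-.5,220+(y+.5)/4-.5)
th=np.radians(-5.7);ex=np.array([np.cos(th),np.sin(th),0]);ey=np.array([-ex[1],ex[0],0]);b=np.array([511.3,-25.3,0])
# cross-section: each ray pair -> in (y,z) plane perpendicular to ex
def ln(C,p):
    o,r=ray(C,*p); return np.array([(o-b)@ey,o[2]]),np.array([r@ey,r[2]])
def X(A,B):
    (o1,d1),(o2,d2)=A,B
    t=np.linalg.solve(np.stack([d1,-d2],1),o2-o1); return o1+t[0]*d1
out={'w4':ln(C4,c9(220,205)),'w6':ln(C6,(150,147)),'side':ln(S,c3(400,110.)),'top':ln(T,(296,235))}
inn={'w4':ln(C4,c9(220,247)),'w6':ln(C6,(150,165)),'side':ln(S,c3(400,125)),'top':ln(T,(300.5,235))}
for n,d in(('outer',out),('inner',inn)):
    for a,c in(('w4','w6'),('w4','side'),('w6','side'),('w4','top'),('top','side')): print(n,a,c,X(d[a],d[c]))
```

```text
outer w4 w6 [66.65 30.71]
outer w4 side [68.66 33.38]
outer w6 side [66.87 34.47]
outer w4 top [69.66 34.7 ]
outer top side [69.73 32.73]
inner w4 w6 [56.12 32.1 ]
inner w4 side [55.2  30.93]
inner w6 side [55.95 30.47]
inner w4 top [55.95 31.88]
inner top side [56.   30.44]
```

```bash
cat >> h.py <<'E'
BED=np.array([511.3,-25.3]);_t=np.radians(-5.7);EX=np.array([np.cos(_t),np.sin(_t)]);EY=np.array([-EX[1],EX[0]])
def w(x,y): return BED+x*EX+y*EY
E
python3 - <<'E'
from h import *
plan(*w(96,-2),63,-5.7,vmax=25)
E
```

```text
t 9.93 dist [  3.5  -6.6 -57.5] dyaw -0.2 n 3 q7 2.0
[0.0014, 0.0021, 0.0192, 0.07, 0.0014, 0.0021, 0.0192, 0.07, 0.0014, 0.0021, 0.0192, 0.07]
```

Emit:
servo_tool(motion=[0.0015,0.002,0.02,0,0.0015,0.002,0.02,0,0.001,0.001,0.008,0,0,0,0,0])

```text
time: 10.42
ee_pos: [606.9, -34.0, 71.3]
ee_rot: [[0.995, -0.094, -0.014], [-0.094, -0.996, -0.0], [-0.014, 0.001, -1.0]]
contact_force: [-0.2, -0.7, -4.0]
opening: 0.08
```

Run:
```python
from h import *
st();plan(*w(96,-2),62,-5.7,vmax=25)
```

```text
t 10.43 pos [606.9 -34.   71.3] yaw -5.4 tilt [-0.014 -0.    -1.   ] F [-0.2 -0.7 -4. ] op 0.080 q [-21.  28.  25.  97. -13.  59.   3.]
t 10.43 dist [-0.3 -2.8 -9.3] dyaw -0.3 n 1 q7 3.0
[-0.0, 0.0029, 0.0093, 0.28]
```

Emit:
servo_tool(motion=[0,0.002,0.007,0.3,0,0,0,0])

```text
time: 10.68
ee_pos: [607.0, -36.2, 64.5]
ee_rot: [[0.995, -0.1, -0.013], [-0.1, -0.995, -0.0], [-0.013, 0.001, -1.0]]
contact_force: [0.1, 0.4, -4.0]
opening: 0.079
```

Emit:
servo_tool(motion=[0,0,0.002,0,0,0,0,0])

```text
time: 10.92
ee_pos: [607.4, -36.2, 63.0]
ee_rot: [[0.995, -0.1, -0.012], [-0.1, -0.995, 0.0], [-0.012, 0.001, -1.0]]
contact_force: [-0.8, 0.6, -5.2]
opening: 0.084
```

Emit:
servo_tool(motion=[0,0,0.002,0,0,0,0,0])

```text
time: 11.18
ee_pos: [607.8, -36.2, 61.7]
ee_rot: [[0.995, -0.1, -0.011], [-0.1, -0.995, 0.0], [-0.011, 0.001, -1.0]]
contact_force: [-1.2, 0.7, -2.9]
opening: 0.079
```

Emit:
servo_tool(motion=[0,0,0.0015,0,0,0,0,0])

```text
time: 11.42
ee_pos: [608.0, -36.6, 61.1]
ee_rot: [[0.995, -0.101, -0.01], [-0.101, -0.995, 0.0], [-0.01, 0.001, -1.0]]
contact_force: [-2.5, 0.8, -0.7]
opening: 0.085
```

Emit:
servo_tool(motion=[0,0,0,0,0,0,0,0], gripper=0.75)

```text
time: 11.68
ee_pos: [608.7, -36.3, 61.4]
ee_rot: [[0.995, -0.1, -0.009], [-0.1, -0.995, 0.0], [-0.009, 0.0, -1.0]]
contact_force: [0.6, -0.5, -0.1]
opening: 0.254
```

Emit:
servo_tool(motion=[0,0,-0.02,0,0,0,-0.04,0,0,0,-0.06,0,0,0,-0.05,0,0,0,0,0])

```text
time: 12.3
ee_pos: [610.8, -37.0, 242.8]
ee_rot: [[0.995, -0.101, -0.004], [-0.101, -0.995, -0.0], [-0.004, 0.0, -1.0]]
contact_force: [1.0, 0.6, -0.6]
opening: 0.253
```

Run:
```python
from h import *
st();s,i=snap('wrist','w7');snap('top','top3');plan(583.6,202.6,190,-48,vmax=50)
```

```text
t 12.30 pos [610.8 -37.  242.8] yaw -5.8 tilt [-0.004 -0.    -1.   ] F [ 1.   0.6 -0.6] op 0.253 q [-23.  19.  28.  87.  -9.  77.   0.]
t 12.4 dist [-25.6 239.3 -48.4] dyaw -42.2 n 5 q7 0.0
[-0.0099, -0.0471, 0.0097, 8.44, -0.0167, -0.0451, 0.0097, 8.44, -0.0232, -0.0422, 0.0097, 8.44, -0.0291, -0.0383, 0.0097, 8.44, -0.0344, -0.0336, 0.0097, 8.44]
```

View pics/w7.png

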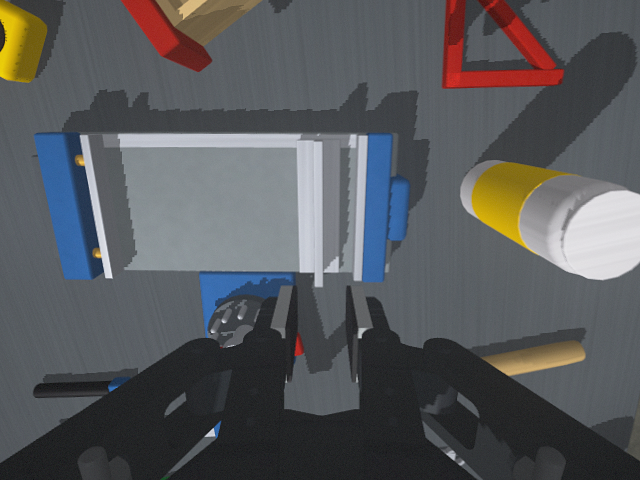

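Emit:
servo_tool(motion=[-0.008,-0.03,0,6,-0.015,-0.043,0.005,8.5,-0.022,-0.044,0.01,8.5,-0.028,-0.04,0.01,8.5,-0.033,-0.036,0.01,8.5,-0.01,-0.012,0.01,2,0,0,0,0], gripper=0.5)

```text
time: 13.28
ee_pos: [580.4, 205.9, 182.9]
ee_rot: [[0.652, -0.758, -0.025], [-0.758, -0.652, -0.007], [-0.011, 0.023, -1.0]]
contact_force: [-0.1, 0.7, 1.1]
opening: 0.503
```

Run:
```python
from h import *
st();s,i=snap('wrist','w8');
```

```text
t 13.28 pos [580.4 205.9 182.9] yaw -49.3 tilt [-0.025 -0.007 -1.   ] F [-0.1  0.7  1.1] op 0.503 q [-45.  22.  27.  90. -11.  72. -65.]
```

View pics/w8.png

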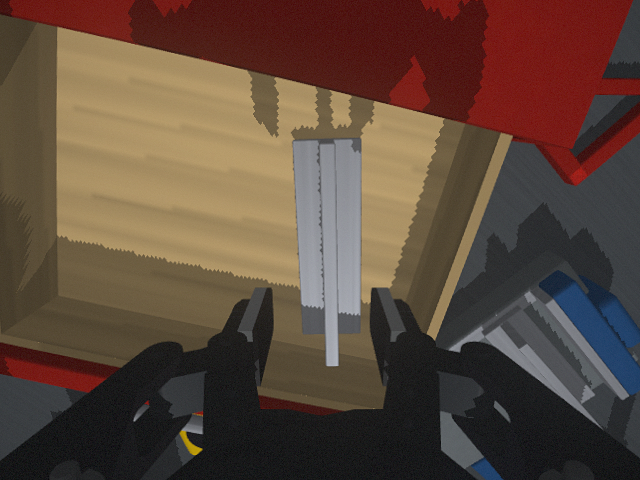

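```bash
cat >> h.py <<'E'
def fin(s,a,b,z,yawadd=-90):
    C=cam('wrist',s);a=plane(C,*a,z);b=plane(C,*b,z);d=a-b
    print('mid',np.round((a+b)/2,1),'len',round(np.linalg.norm(d),1),'baryaw',round(np.degrees(np.arctan2(d[1],d[0])),1))
    return (a+b)/2
E
python3 - <<'E'
from h import *
s=st();m=fin(s,(327.5,143),(332.5,365),132)
plan(m[0],m[1],119,-48,vmax=22)
E
```

```text
t 13.32 pos [580.7 205.2 183.5] yaw -49.4 tilt [-0.024 -0.006 -1.   ] F [ 0.2  0.8 -0.8] op 0.501 q [-45.  22.  27.  90. -11.  72. -65.]
mid [584.7 202.8 132. ] len 129.4 baryaw 42.3
t 13.32 dist [  4.   -2.4 -64.5] dyaw 1.4 n 3 q7 -65.0
[0.0015, -0.0005, 0.0215, -0.45, 0.0015, -0.0005, 0.0215, -0.45, 0.0015, -0.0005, 0.0215, -0.45]
```

Emit:
servo_tool(motion=[0.002,-0.001,0.021,-0.5,0.002,0,0.022,-0.5,0.001,0,0.012,-0.5,0,0,0,0])

```text
time: 13.82
ee_pos: [584.7, 195.5, 128.4]
ee_rot: [[0.669, -0.743, -0.023], [-0.743, -0.669, -0.008], [-0.01, 0.022, -1.0]]
contact_force: [-0.0, 0.2, 0.7]
opening: 0.502
```

Run:
```python
from h import *
s=st()
plan(584.5,202.7,119,-47.8,vmax=22)
```

```text
t 13.82 pos [584.7 195.5 128.4] yaw -48.0 tilt [-0.023 -0.008 -1.   ] F [-0.   0.2  0.7] op 0.502 q [-43.  25.  26.  93. -12.  66. -62.]
t 13.82 dist [-0.2  7.2 -9.4] dyaw 0.2 n 1 q7 -62.0
[-0.0055, -0.0046, 0.0094, -0.19]
```

Emit:
servo_tool(motion=[-0.005,-0.004,0.002,0,0,0,0.006,0,0,0,0,0])

```text
time: 14.2
ee_pos: [585.0, 202.4, 121.8]
ee_rot: [[0.669, -0.743, -0.021], [-0.743, -0.669, -0.006], [-0.009, 0.02, -1.0]]
contact_force: [-0.8, -0.0, 0.0]
opening: 0.5
```

Run:
```python
from h import *
s=st()
plan(584.5,202.7,119,-47.8,vmax=22)
```

```text
t 14.20 pos [585.  202.4 121.8] yaw -48.0 tilt [-0.021 -0.006 -1.   ] F [-0.8 -0.   0. ] op 0.500 q [-44.  26.  26.  93. -12.  65. -62.]
t 14.2 dist [-0.5  0.3 -2.8] dyaw 0.2 n 1 q7 -62.0
[-0.0006, 0.0002, 0.0028, -0.2]
```

Emit:
servo_tool(motion=[0,0,0.002,0,0,0,0,0,0,0,0,0,0,0,0,0], gripper=1)

```text
time: 14.7
ee_pos: [585.2, 202.6, 120.1]
ee_rot: [[0.669, -0.743, -0.02], [-0.743, -0.669, -0.006], [-0.009, 0.019, -1.0]]
contact_force: [-0.3, 0.1, -0.7]
opening: 0.08
```

Emit:
servo_tool(motion=[0,0,-0.015,0,0,0,-0.04,0,0,0,-0.05,0,0,0,-0.02,0,0,0,0,0])

```text
time: 15.32
ee_pos: [586.3, 202.5, 249.7]
ee_rot: [[0.669, -0.743, -0.024], [-0.743, -0.669, -0.008], [-0.01, 0.023, -1.0]]
contact_force: [0.1, 0.5, -4.8]
opening: 0.08
```

Run:
```python
from h import *
s,i=snap('wrist','w9');st();plan(*w(54,-2),190,-5.7,vmax=45)
```

```text
t 15.38 pos [586.  202.4 248.7] yaw -48.0 tilt [-0.025 -0.009 -1.   ] F [ 0.7  0.2 -4.7] op 0.080 q [-45.  20.  28.  84. -10.  79. -64.]
t 15.38 dist [ -21.2 -235.1  -58.7] dyaw 42.3 n 6 q7 -64.0
[0.0268, 0.0288, 0.0098, -7.06, 0.023, 0.0319, 0.0098, -7.06, 0.0189, 0.0345, 0.0098, -7.06, 0.0146, 0.0365, 0.0098, -7.06, 0.01, 0.0381, 0.0098, -7.06, 0.0052, 0.039, 0.0098, -7.06]
```

View pics/w9.png

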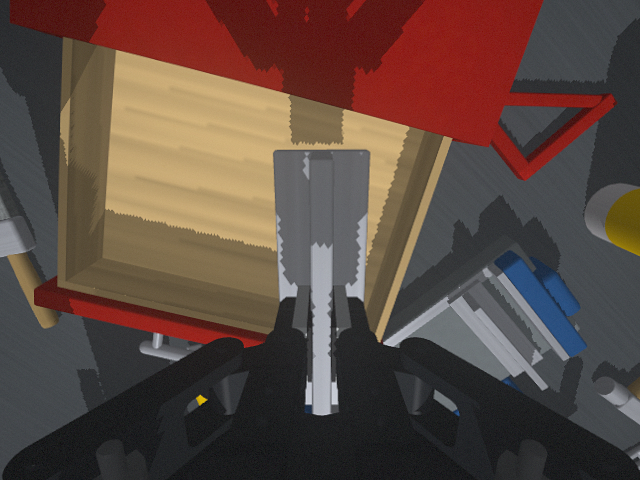

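Emit:
servo_tool(motion=[0.02,0.02,0,-5,0.024,0.031,0.005,-7,0.02,0.0345,0.01,-7,0.0155,0.0365,0.01,-7,0.011,0.038,0.01,-7,0.006,0.039,0.01,-7,0.001,0.02,0.01,-3,0,0,0,0])

```text
time: 16.38
ee_pos: [555.7, -50.8, 183.5]
ee_rot: [[0.997, -0.062, -0.042], [-0.062, -0.998, -0.013], [-0.041, 0.015, -0.999]]
contact_force: [-0.4, 1.1, -4.9]
opening: 0.079
```

Run:
```python
from h import *
st();snap('wrist','w10');plan(*w(54,-2),110,-5.7,vmax=45)
```

```text
t 16.38 pos [555.7 -50.8 183.5] yaw -3.6 tilt [-0.042 -0.013 -0.999] F [-0.4  1.1 -4.9] op 0.079 q [-24.  16.  29.  98.  -7.  71.   3.]
t 16.43 dist [  8.7  16.9 -74. ] dyaw -2.2 n 2 q7 3.0
[0.0038, -0.0087, 0.037, 1.09, 0.0037, -0.0088, 0.037, 1.09]
```

View pics/w10.png

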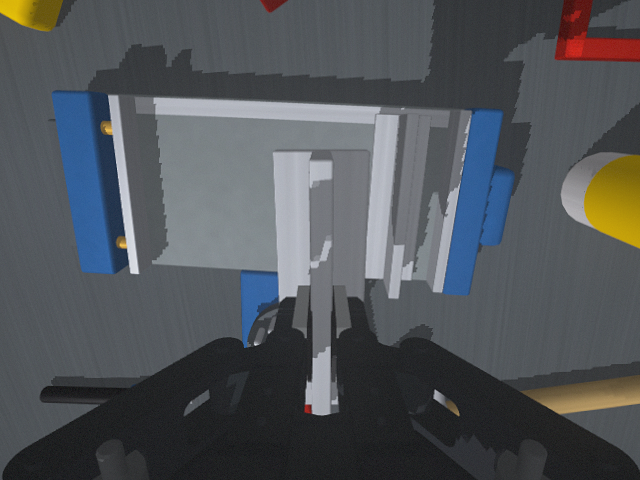

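Run:
```python
from h import *
s=env.observe();s['ee_pos']=np.array([555.7,-50.8,183.5]);s['ee_rot']=np.array([[0.997,-0.062,-0.042],[-0.062,-0.998,-0.013],[-0.041,0.015,-0.999]])
import cv2
i=cv2.imread('pics/w10.png');cv2.imwrite('pics/c10.png',cv2.resize(i[90:310,350:510],None,fx=4,fy=2.7,interpolation=cv2.INTER_CUBIC))
m=fin(s,(398,115),(394,297),72);d=m[:2]-BED;print(d@EX,d@EY)
```

```text
mid [602.9 -37.1  72. ] len 127.9 baryaw 88.9
92.34770949442601 -2.607658305927225
```

View pics/c10.png

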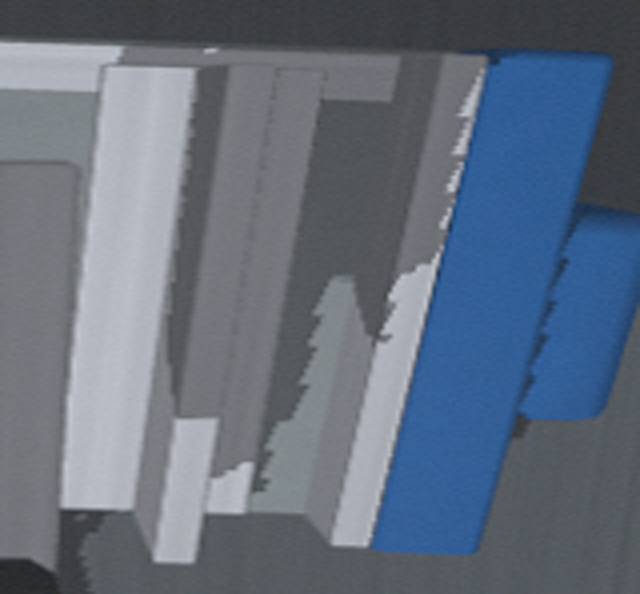

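Run:
```python
from h import *
s=env.observe();s['ee_pos']=np.array([555.7,-50.8,183.5]);s['ee_rot']=np.array([[0.997,-0.062,-0.042],[-0.062,-0.998,-0.013],[-0.041,0.015,-0.999]])
m=fin(s,(413,115),(394,297),72);d=m[:2]-BED;print(d@EX,d@EY)
C=cam('wrist',s)
for uv in((350+68/4,90+508/2.7),(350+105/4,90+66/2.7)):
    d=plane(C,*uv,38)[:2]-BED;print(d@EX,d@EY)
plan(*w(54,-2),66,-5.7,vmax=45)
```

```text
mid [607.6 -37.3  72. ] len 127.9 baryaw 84.6
97.05312527766337 -2.409994614117521
80.26483859991673 -67.62713210698088
77.09751441057153 61.54988530544596
t 16.43 dist [   8.7   16.9 -118. ] dyaw -2.2 n 3 q7 3.0
[0.0026, -0.0058, 0.0393, 0.73, 0.0025, -0.0058, 0.0393, 0.73, 0.0024, -0.0058, 0.0393, 0.73]
```

Emit:
servo_tool(motion=[0.004,-0.008,0.025,0.7,0.004,-0.006,0.035,0.7,0.003,-0.004,0.025,0.7,0,0,0,0])

```text
time: 16.92
ee_pos: [565.8, -26.2, 96.1]
ee_rot: [[0.995, -0.096, -0.041], [-0.096, -0.995, -0.01], [-0.04, 0.014, -0.999]]
contact_force: [-0.6, 0.6, -4.3]
opening: 0.078
```

Run:
```python
from h import *
st();plan(*w(54,-2),66,-5.7,vmax=45)
```

```text
t 16.93 pos [565.8 -26.2  96.1] yaw -5.5 tilt [-0.041 -0.01  -0.999] F [-0.6  0.6 -4.3] op 0.078 q [-24.  22.  27. 102. -10.  61.   1.]
t 16.93 dist [ -1.   -6.5 -30.1] dyaw -0.2 n 1 q7 1.0
[-0.0004, 0.0065, 0.0301, 0.17]
```

Emit:
servo_tool(motion=[0,0.004,0.016,0.2,0,0.002,0.008,0,0,0,0,0])

```text
time: 17.3
ee_pos: [565.3, -32.1, 72.7]
ee_rot: [[0.994, -0.099, -0.039], [-0.099, -0.995, -0.01], [-0.037, 0.013, -0.999]]
contact_force: [-0.6, -0.1, -4.6]
opening: 0.078
```

Run:
```python
from h import *
st();plan(*w(54,-2),63,-5.7,vmax=45)
```

```text
t 17.30 pos [565.3 -32.1  72.7] yaw -5.7 tilt [-0.039 -0.01  -0.999] F [-0.6 -0.1 -4.6] op 0.078 q [-23.  24.  26. 103. -11.  58.   2.]
t 17.3 dist [-0.4 -0.6 -9.7] dyaw 0.0 n 1 q7 2.0
[-0.0004, 0.0006, 0.0097, -0.0]
```

Emit:
servo_tool(motion=[0.001,0.0005,0.008,0,0,0,0,0])

```text
time: 17.55
ee_pos: [566.5, -32.9, 64.9]
ee_rot: [[0.994, -0.099, -0.037], [-0.1, -0.995, -0.009], [-0.036, 0.013, -0.999]]
contact_force: [0.1, 0.4, -4.2]
opening: 0.077
```

Emit:
servo_tool(motion=[0,0,0.003,0,0,0,0,0])

```text
time: 17.8
ee_pos: [566.6, -33.0, 62.1]
ee_rot: [[0.994, -0.099, -0.037], [-0.1, -0.995, -0.009], [-0.036, 0.013, -0.999]]
contact_force: [0.4, -0.8, -4.3]
opening: 0.082
```

Emit:
servo_tool(motion=[0,0,0.002,0,0,0,0,0])

```text
time: 18.05
ee_pos: [567.0, -32.9, 60.8]
ee_rot: [[0.994, -0.099, -0.036], [-0.1, -0.995, -0.009], [-0.035, 0.013, -0.999]]
contact_force: [-0.5, -0.9, -2.7]
opening: 0.08
```

Emit:
servo_tool(motion=[0,0,0,0,0,0,0,0], gripper=0.75)

```text
time: 18.3
ee_pos: [567.8, -32.9, 61.5]
ee_rot: [[0.994, -0.099, -0.034], [-0.1, -0.995, -0.009], [-0.033, 0.012, -0.999]]
contact_force: [-0.9, 0.2, 0.7]
opening: 0.249
```

Emit:
servo_tool(motion=[0,0,-0.02,0,0,0,-0.04,0,0,0,-0.06,0,0,0,-0.04,0,0,0,0,0])

```text
time: 18.92
ee_pos: [573.8, -31.5, 227.0]
ee_rot: [[0.995, -0.099, -0.032], [-0.1, -0.995, -0.009], [-0.031, 0.012, -0.999]]
contact_force: [0.8, -0.4, -0.1]
opening: 0.246
```

Run:
```python
from h import *
st();snap('wrist','w11');snap('top','top4');plan(487,-440,180,71.5,vmax=50)
```

```text
t 18.93 pos [573.8 -31.5 227. ] yaw -5.7 tilt [-0.032 -0.009 -0.999] F [ 0.8 -0.4 -0.1] op 0.246 q [-26.  15.  29.  93.  -7.  75.  -1.]
t 19.02 dist [ -85.3 -408.6  -43.7] dyaw 77.2 n 9 q7 -1.0
[-0.0049, 0.0461, 0.0049, -8.58, -0.0117, 0.0449, 0.0049, -8.58, -0.0183, 0.0426, 0.0049, -8.58, -0.0244, 0.0394, 0.0049, -8.58, -0.03, 0.0353, 0.0049, -8.58, -0.035, 0.0305, 0.0049, -8.58, -0.0391, 0.0249, 0.0049, -8.58, -0.0424, 0.0188, 0.0049, -8.58]
[-0.0447, 0.0122, 0.0049, -8.58]
```

View pics/w11.png

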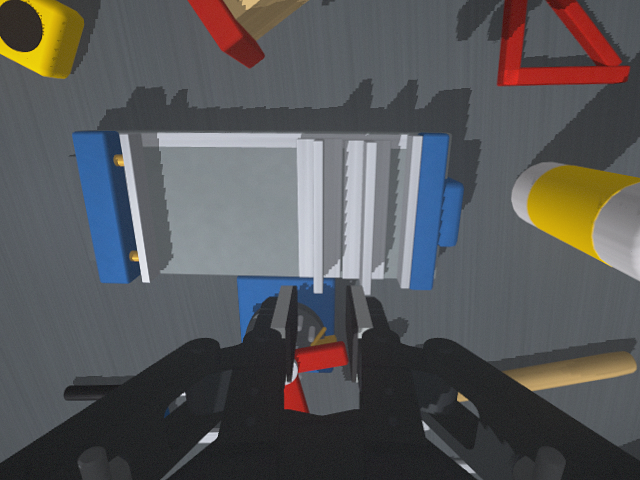

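View pics/top4.png

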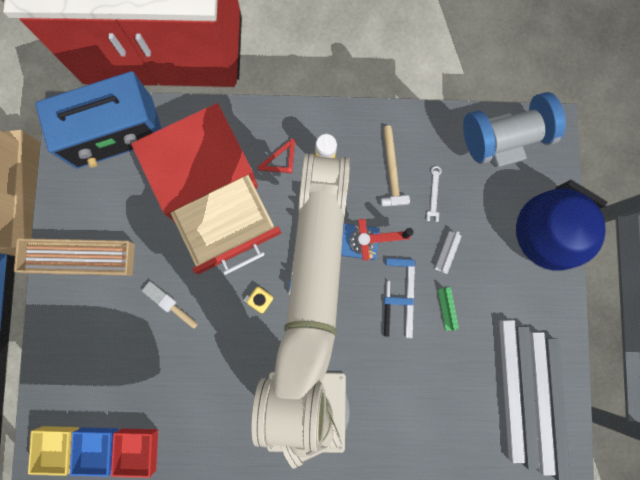

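Emit:
servo_tool(motion=[-0.004,0.03,-0.01,-6,-0.01,0.046,0,-8.5,-0.018,0.0425,0,-8.5,-0.024,0.0395,0,-8.5,-0.03,0.0355,0,-8.5,-0.035,0.0305,0,-8.5,-0.039,0.025,0,-8.5,-0.0425,0.019,0,-8.5], gripper=0.5)

```text
time: 20.02
ee_pos: [487.8, -380.7, 226.6]
ee_rot: [[0.461, 0.885, -0.056], [0.887, -0.462, -0.004], [-0.03, -0.047, -0.998]]
contact_force: [0.1, 0.1, 0.8]
opening: 0.503
```

Run:
```python
from h import *
st();plan(487,-440,180,71.5,vmax=40)
```

```text
t 20.02 pos [ 487.8 -380.7  226.6] yaw 62.5 tilt [-0.056 -0.004 -0.998] F [0.1 0.1 0.8] op 0.503 q [ 10.  22.  30.  86.  -9.  78. 103.]
t 20.02 dist [ -0.8 -59.3 -46.6] dyaw 9.0 n 2 q7 103.0
[-0.0265, 0.0133, 0.0233, -4.49, -0.0275, 0.0112, 0.0233, -4.49]
```

Emit:
servo_tool(motion=[-0.0225,0.011,0.015,-4.5,-0.02,0.008,0.02,-4.5,0,0,0,0,0,0,0,0])

```text
time: 20.52
ee_pos: [480.0, -431.4, 184.9]
ee_rot: [[0.318, 0.946, -0.064], [0.948, -0.319, -0.001], [-0.021, -0.06, -0.998]]
contact_force: [0.4, -0.3, 1.2]
opening: 0.502
```

Run:
```python
from h import *
st();snap('wrist','w12')
```

```text
t 20.52 pos [ 480.  -431.4  184.9] yaw 71.4 tilt [-0.064 -0.001 -0.998] F [ 0.4 -0.3  1.2] op 0.502 q [ 16.  27.  29.  84. -11.  75. 117.]
```

View pics/w12.png

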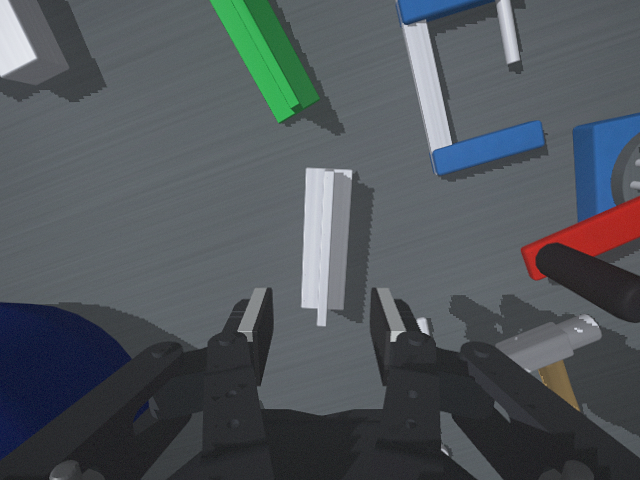

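Run:
```python
from h import *
s=st();m=fin(s,(328.5,172),(322,325),42)
plan(m[0]+1.5,m[1],90,71.5,vmax=40)
```

```text
t 20.57 pos [ 479.8 -431.3  184.9] yaw 71.5 tilt [-0.064 -0.001 -0.998] F [-0.4 -0.4 -0.2] op 0.499 q [ 16.  27.  29.  84. -11.  75. 117.]
mid [ 491.6 -435.7   42. ] len 127.9 baryaw 159.3
t 20.57 dist [ 13.3  -4.4 -94.9] dyaw 0.0 n 3 q7 117.0
[0.0, 0.0047, 0.0316, -0.01, 0.0, 0.0047, 0.0316, -0.01, 0.0, 0.0047, 0.0316, -0.01]
```

```bash
python3 - <<'E'
t=open('h.py').read()
t=t.replace("a=np.radians(y0+d*i/n); X=np.array([np.cos(a),np.sin(a),0]);Y=np.array([np.sin(a),-np.cos(a),0])","a=np.radians(-d*i/n); Ri=R@np.array([[np.cos(a),-np.sin(a),0],[np.sin(a),np.cos(a),0],[0,0,1]])")
t=t.replace("w=D/n/1000\n","w=Ri.T@(D/n/1000)\n").replace("round(float(w@X),4),round(float(w@Y),4),round(float(-w[2]),4)","round(float(w[0]),4),round(float(w[1]),4),round(float(w[2]),4)")
open('h.py','w').write(t)
E
python3 - <<'E'
from h import *
plan(491.6,-435.7,80,69.5,vmax=35)
E
```

```text
t 20.57 dist [  11.8   -4.4 -104.9] dyaw -2.0 n 4 q7 117.0
[0.0004, 0.0047, 0.026, 0.49, 0.0005, 0.0047, 0.026, 0.49, 0.0005, 0.0047, 0.026, 0.49, 0.0006, 0.0047, 0.026, 0.49]
```

Emit:
servo_tool(motion=[0.0005,0.005,0.02,0.5,0.0005,0.005,0.028,0.5,0.0005,0.005,0.028,0.5,0.0005,0.003,0.02,0.5,0,0,0,0])

```text
time: 21.2
ee_pos: [494.7, -431.4, 82.5]
ee_rot: [[0.35, 0.935, -0.062], [0.936, -0.351, 0.0], [-0.021, -0.058, -0.998]]
contact_force: [-0.6, -0.0, 0.6]
opening: 0.503
```

Run:
```python
from h import *
st();snap('wrist','w13');plan(491.6,-435.7,29,69.5,vmax=25)
```

```text
t 21.20 pos [ 494.7 -431.4   82.5] yaw 69.5 tilt [-0.062  0.    -0.998] F [-0.6 -0.   0.6] op 0.503 q [ 16.  34.  27.  87. -14.  65. 116.]
t 21.25 dist [ -3.5  -3.9 -54.7] dyaw -0.0 n 3 q7 116.0
[-0.0012, 0.0004, 0.0183, 0.0, -0.0012, 0.0004, 0.0183, 0.0, -0.0012, 0.0004, 0.0183, 0.0]
```

View pics/w13.png

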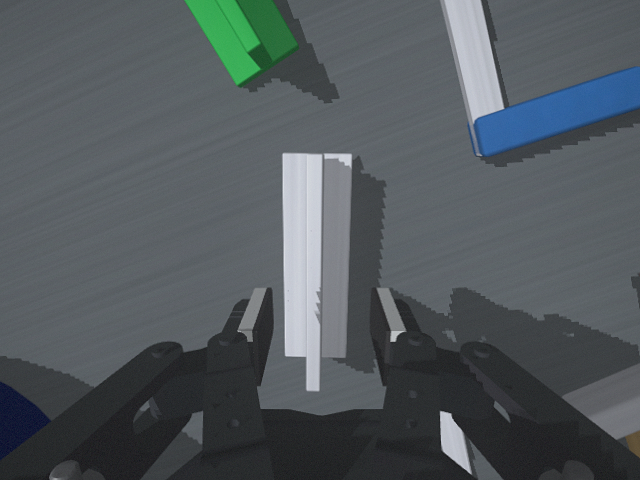

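Run:
```python
from h import *
s=st();m=fin(s,(315,155),(313,391),42)
plan(m[0],m[1],30,69.5,vmax=20)
```

```text
t 21.25 pos [ 495.1 -431.8   83.7] yaw 69.5 tilt [-0.061 -0.001 -0.998] F [ 0.2  0.2 -0.8] op 0.504 q [ 16.  34.  27.  87. -14.  65. 116.]
mid [ 493.4 -436.7   42. ] len 130.4 baryaw 158.8
t 21.25 dist [ -1.7  -4.8 -53.7] dyaw -0.0 n 3 q7 116.0
[-0.0013, 0.001, 0.0179, 0.0, -0.0013, 0.001, 0.0179, 0.0, -0.0013, 0.001, 0.0179, 0.0]
```

Emit:
servo_tool(motion=[-0.002,0.001,0.018,0.5,-0.0015,0.001,0.018,0.3,-0.001,0.001,0.008,0,0,0,0,0])

```text
time: 21.75
ee_pos: [494.0, -438.4, 38.4]
ee_rot: [[0.364, 0.929, -0.059], [0.931, -0.365, -0.002], [-0.023, -0.054, -0.998]]
contact_force: [-0.5, -0.3, -0.0]
opening: 0.498
```

Run:
```python
from h import *
s=st();plan(493.4,-436.7,29,69,vmax=20)
```

```text
t 21.75 pos [ 494.  -438.4   38.4] yaw 68.6 tilt [-0.059 -0.002 -0.998] F [-0.5 -0.3 -0. ] op 0.498 q [ 18.  37.  26.  88. -15.  61. 116.]
t 21.75 dist [-0.6  1.7 -9.4] dyaw 0.4 n 1 q7 116.0
[0.0016, -0.0007, 0.0094, -0.38]
```

Emit:
servo_tool(motion=[0.0015,0,0.008,0,0,0,0,0])

```text
time: 22.0
ee_pos: [494.4, -437.1, 30.3]
ee_rot: [[0.364, 0.929, -0.058], [0.931, -0.365, -0.002], [-0.023, -0.053, -0.998]]
contact_force: [0.5, -0.5, -0.2]
opening: 0.496
```

Emit:
servo_tool(motion=[0,0,0,0,0,0,0,0,0,0,0,0], gripper=1)

```text
time: 22.38
ee_pos: [494.9, -437.2, 31.3]
ee_rot: [[0.364, 0.93, -0.057], [0.931, -0.365, -0.003], [-0.024, -0.052, -0.998]]
contact_force: [0.2, 1.2, -0.6]
opening: 0.08
```

Emit:
servo_tool(motion=[0,0,-0.015,0,0,0,-0.04,0,0,0,-0.05,0,0,0,-0.05,0,0,0,-0.05,0,0,0,-0.03,0,0,0,0,0])

```text
time: 23.25
ee_pos: [507.1, -435.6, 275.6]
ee_rot: [[0.365, 0.929, -0.059], [0.931, -0.366, -0.002], [-0.023, -0.055, -0.998]]
contact_force: [0.4, -0.5, -4.7]
opening: 0.078
```

Run:
```python
from h import *
s=st();snap('wrist','w14');plan(*w(12,-2),240,-5.7,vmax=45)
```

```text
t 23.25 pos [ 507.1 -435.6  275.6] yaw 68.6 tilt [-0.059 -0.002 -0.998] F [ 0.4 -0.5 -4.7] op 0.078 q [ 16.  28.  30.  72. -11.  86. 113.]
t 23.3 dist [ 16.5 406.8 -33.8] dyaw -74.3 n 10 q7 113.0
[0.0385, -0.0132, 0.0033, 7.43, 0.0365, -0.018, 0.0033, 7.43, 0.0339, -0.0226, 0.0033, 7.43, 0.0307, -0.0268, 0.0033, 7.43, 0.0269, -0.0305, 0.0033, 7.43, 0.0228, -0.0338, 0.0033, 7.43, 0.0182, -0.0364, 0.0033, 7.43, 0.0134, -0.0385, 0.0033, 7.43]
[0.0083, -0.0399, 0.0033, 7.43, 0.003, -0.0406, 0.0033, 7.43]
```

View pics/w14.png

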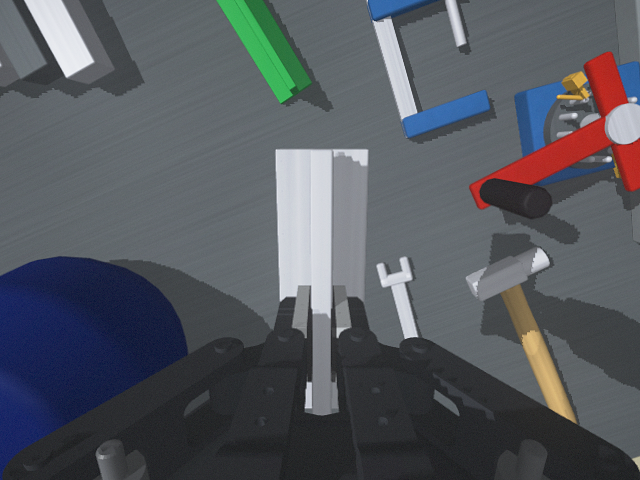

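Emit:
servo_tool(motion=[0.028,-0.01,0,5.5,0.0375,-0.0165,0,7.5,0.035,-0.0215,0,7.5,0.0315,-0.026,0,7.5,0.0275,-0.03,0,7.5,0.0235,-0.0335,0,7.5,0.019,-0.0365,0,7.5,0.014,-0.0385,0,7.5])

```text
time: 24.3
ee_pos: [515.5, -110.3, 255.5]
ee_rot: [[0.986, 0.144, -0.086], [0.145, -0.989, 0.005], [-0.084, -0.018, -0.996]]
contact_force: [0.5, -0.5, -5.0]
opening: 0.078
```

Run:
```python
from h import *
s=st();plan(*w(12,-2),200,-5.7,vmax=45)
```

```text
t 24.30 pos [ 515.5 -110.3  255.5] yaw 8.3 tilt [-0.086  0.005 -0.996] F [ 0.5 -0.5 -5. ] op 0.078 q [-21.  10.  31.  95.  -5.  81.  20.]
t 24.3 dist [  7.5  81.8 -55.5] dyaw -14.0 n 3 q7 20.0
[0.008, -0.0263, 0.0184, 4.68, 0.0058, -0.0269, 0.0184, 4.68, 0.0036, -0.0272, 0.0184, 4.68]
```

Emit:
servo_tool(motion=[0.006,-0.02,0.01,4.5,0.006,-0.022,0.01,4.5,0.004,-0.022,0.015,4.5,0,0,0.01,0,0,0,0,0,0,0,0,0,0,0,0,0,0,0,0,0])

```text
time: 25.3
ee_pos: [518.0, -40.9, 200.2]
ee_rot: [[0.991, -0.094, -0.099], [-0.094, -0.996, 0.004], [-0.099, 0.005, -0.995]]
contact_force: [0.5, -0.1, -4.8]
opening: 0.078
```

Emit:
servo_tool(motion=[0,0,0,0,0,0,0,0,0,0,0,0,0,0,0,0,0,0,0,0,0,0,0,0,0,0,0,0,0,0,0,0])

```text
time: 26.3
ee_pos: [518.3, -41.1, 200.7]
ee_rot: [[0.991, -0.094, -0.098], [-0.094, -0.996, 0.004], [-0.098, 0.005, -0.995]]
contact_force: [0.9, -0.1, -4.6]
opening: 0.079
```

Run:
```python
from h import *
s=st();plan(*w(12,-2),200,-5.7,vmax=45);snap('wrist','w15')
```

```text
t 26.30 pos [518.3 -41.1 200.7] yaw -5.4 tilt [-0.098  0.004 -0.995] F [ 0.9 -0.1 -4.6] op 0.079 q [-26.  12.  30. 100.  -6.  75.  -0.]
t 26.3 dist [ 4.7 12.6 -0.7] dyaw -0.3 n 1 q7 -0.0
[0.0036, -0.013, 0.0002, 0.27]
```

View pics/w15.png

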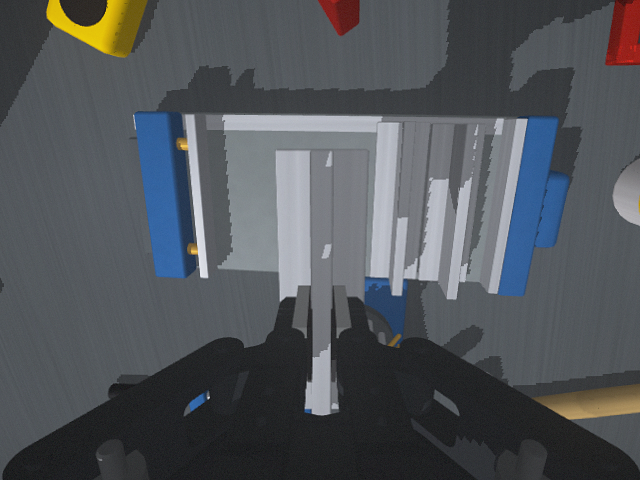

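Run:
```python
from h import *
i=cv2.imread('pics/w15.png');cv2.imwrite('pics/c15.png',cv2.resize(i[110:310,350:510],None,fx=5,fy=3,interpolation=cv2.INTER_CUBIC))
```

```text
(no output)
```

View pics/c15.png

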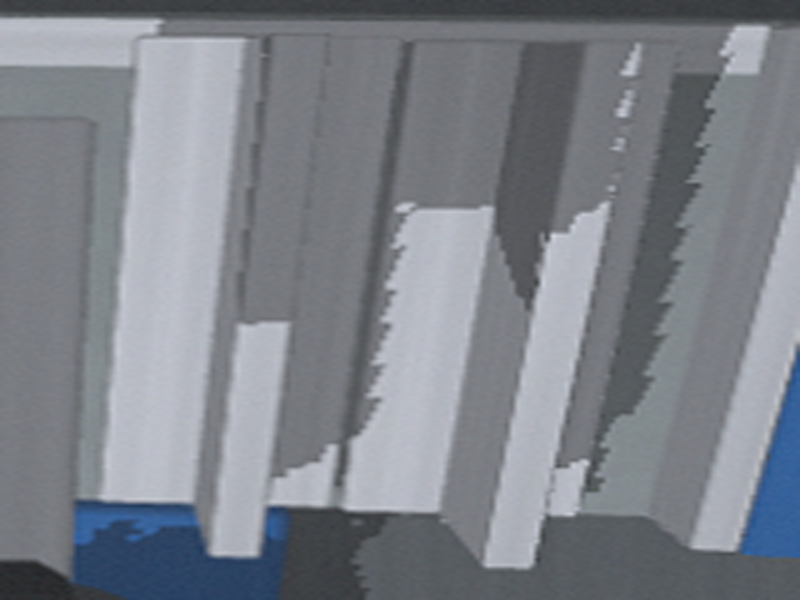

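Run:
```python
from h import *
s=env.observe();C=cam('wrist',s);f=lambda X,Y:(350+(X+.5)/5-.5,110+(Y+.5)/3-.5)
for p,z in (((137,40),38),((103,500),38),((288,40),72),((235,555),72)):
    d=plane(C,*f(*p),z)[:2]-BED;print(d@EX,d@EY)
plan(*w(15.5,-2),75,-5.7,vmax=30)
```

```text
34.953401269387946 61.95120251065391
35.53876749005444 -66.2270496453926
53.476422579897644 61.97417313358172
54.94289235912377 -65.96056739086369
t 26.35 dist [   8.2   12.4 -125.7] dyaw -0.3 n 5 q7 -0.0
[0.0039, -0.0027, 0.0249, 0.05, 0.0039, -0.0027, 0.0249, 0.05, 0.0039, -0.0028, 0.0249, 0.05, 0.0038, -0.0028, 0.0249, 0.05, 0.0038, -0.0028, 0.0249, 0.05]
```

Emit:
servo_tool(motion=[0.004,-0.003,0.02,0,0.004,-0.003,0.025,0,0.004,-0.003,0.025,0,0.004,-0.003,0.025,0.2,0.003,-0.002,0.02,0,0,0,0,0])

```text
time: 27.1
ee_pos: [528.4, -27.8, 81.7]
ee_rot: [[0.991, -0.097, -0.096], [-0.097, -0.995, 0.004], [-0.096, 0.005, -0.995]]
contact_force: [-1.2, -0.3, -3.6]
opening: 0.081
```

Run:
```python
from h import *
s=st();plan(*w(15,-2),66,-5.7,vmax=30)
```

```text
t 27.10 pos [528.4 -27.8  81.7] yaw -5.6 tilt [-0.096  0.004 -0.995] F [-1.2 -0.3 -3.6] op 0.081 q [-25.  21.  28. 105. -11.  62.   2.]
t 27.1 dist [ -2.4  -0.9 -15.7] dyaw -0.1 n 1 q7 2.0
[-0.0008, 0.0011, 0.0159, 0.09]
```

Emit:
servo_tool(motion=[-0.001,0.001,0.012,0,0,0,0,0,0,0,0,0])

```text
time: 27.48
ee_pos: [527.1, -29.1, 71.0]
ee_rot: [[0.991, -0.098, -0.093], [-0.098, -0.995, 0.005], [-0.093, 0.004, -0.996]]
contact_force: [0.2, -0.5, -4.5]
opening: 0.08
```

Run:
```python
from h import *
s=st();plan(*w(15,-2),64,-5.7,vmax=30)
```

```text
t 27.48 pos [527.1 -29.1  71. ] yaw -5.6 tilt [-0.093  0.005 -0.996] F [ 0.2 -0.5 -4.5] op 0.080 q [-25.  22.  27. 106. -11.  60.   2.]
t 27.48 dist [-1.1  0.3 -7. ] dyaw -0.1 n 1 q7 2.0
[-0.0005, -0.0002, 0.0071, 0.08]
```

Emit:
servo_tool(motion=[-0.0005,0,0.006,0,0,0,0,0])

```text
time: 27.72
ee_pos: [526.8, -29.0, 65.8]
ee_rot: [[0.991, -0.098, -0.091], [-0.098, -0.995, 0.005], [-0.091, 0.004, -0.996]]
contact_force: [-0.8, -0.5, -3.2]
opening: 0.081
```

Emit:
servo_tool(motion=[0,0,0.0025,0,0,0,0,0])

```text
time: 27.98
ee_pos: [527.0, -29.8, 64.3]
ee_rot: [[0.991, -0.098, -0.09], [-0.098, -0.995, 0.005], [-0.09, 0.004, -0.996]]
contact_force: [-2.1, 0.8, -0.5]
opening: 0.082
```

Emit:
servo_tool(motion=[0,0,0.0015,0,0,0,0,0])

```text
time: 28.22
ee_pos: [527.0, -30.1, 63.5]
ee_rot: [[0.991, -0.099, -0.09], [-0.099, -0.995, 0.005], [-0.09, 0.004, -0.996]]
contact_force: [-2.4, -0.4, 2.8]
opening: 0.079
```

Emit:
servo_tool(motion=[0,0,0,0,0,0,0,0], gripper=0.72)

```text
time: 28.48
ee_pos: [527.3, -29.8, 63.4]
ee_rot: [[0.991, -0.098, -0.089], [-0.098, -0.995, 0.005], [-0.089, 0.004, -0.996]]
contact_force: [0.5, 0.3, 0.3]
opening: 0.282
```

Emit:
servo_tool(motion=[0,0,-0.02,0,0,0,-0.04,0,0,0,-0.05,0,0,0,-0.05,0,0,0,0,0])

```text
time: 29.1
ee_pos: [542.0, -30.1, 226.8]
ee_rot: [[0.991, -0.098, -0.09], [-0.098, -0.995, 0.004], [-0.09, 0.004, -0.996]]
contact_force: [-0.4, -0.2, -0.6]
opening: 0.28
```

Run:
```python
from h import *
st();snap('wrist','w16')
```

```text
t 29.10 pos [542.  -30.1 226.8] yaw -5.6 tilt [-0.09   0.004 -0.996] F [-0.4 -0.2 -0.6] op 0.280 q [-27.  14.  30.  95.  -7.  78.  -1.]
```

View pics/w16.png

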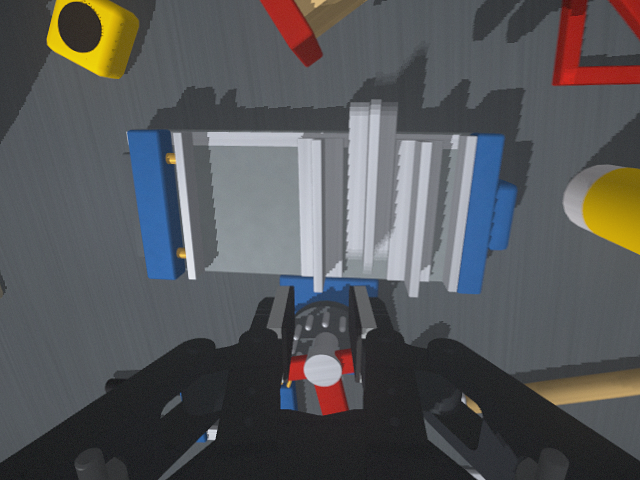

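Run:
```python
from h import *
s=st();m=fin(s,(378,101),(369,268),72);d=m[:2]-BED;print(d@EX,d@EY)
p=plan(*(w(57,d@EY)),150,-5.7,vmax=40)
```

```text
t 29.15 pos [540.9 -29.9 224.7] yaw -5.6 tilt [-0.093  0.004 -0.996] F [-0.5  0.5 -0.9] op 0.280 q [-27.  14.  30.  95.  -7.  78.  -1.]
mid [569.8  -6.1  72. ] len 131.7 baryaw 83.8
56.32346742518489 24.87879012969583
t 29.15 dist [ 29.6  23.7 -74.7] dyaw -0.1 n 3 q7 -1.0
[0.0113, -0.009, 0.0239, 0.03, 0.0113, -0.009, 0.0239, 0.03, 0.0113, -0.009, 0.0239, 0.03]
```

Emit:
servo_tool(motion=[0.009,-0.008,0.02,0,0.011,-0.009,0.025,0,0.01,-0.008,0.022,0,0,0,0,0])

```text
time: 29.65
ee_pos: [564.7, -5.0, 143.5]
ee_rot: [[0.99, -0.096, -0.102], [-0.096, -0.995, 0.003], [-0.102, 0.007, -0.995]]
contact_force: [-0.5, -0.6, 0.8]
opening: 0.279
```

Run:
```python
from h import *
st();snap('wrist','w17');plan(*(w(56,24)),63.5,-5.7,vmax=25)
```

```text
t 29.65 pos [564.7  -5.  143.5] yaw -5.6 tilt [-0.102  0.003 -0.995] F [-0.5 -0.6  0.8] op 0.279 q [-26.  21.  28.  97. -11.  71.  -1.]
t 29.7 dist [  4.5  -1.4 -81.2] dyaw -0.1 n 4 q7 -1.0
[0.0032, 0.0001, 0.0201, 0.03, 0.0032, 0.0001, 0.0201, 0.03, 0.0032, 0.0001, 0.0201, 0.03, 0.0032, 0.0001, 0.0201, 0.03]
```

View pics/w17.png

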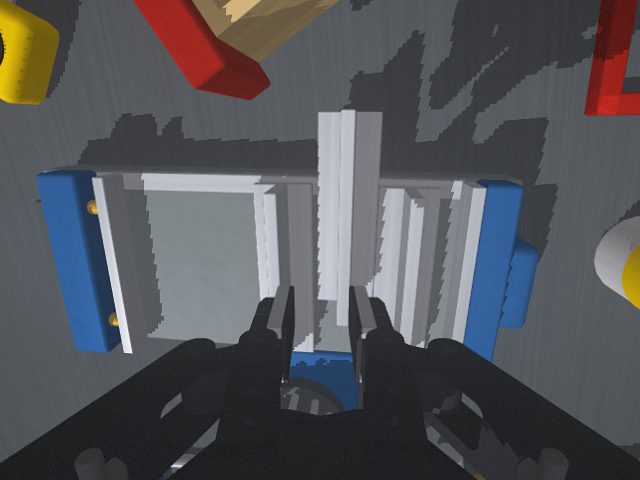

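Run:
```python
from h import *
s=st();m=fin(s,(347.5,111),(344.5,325),72);d=m[:2]-BED;print(d@EX,d@EY)
plan(*(w(d@EX-0.5,d@EY)),64,-5.7,vmax=25)
```

```text
t 29.70 pos [564.9  -5.6 144.7] yaw -5.6 tilt [-0.101  0.003 -0.995] F [-0.8 -0.   0.7] op 0.278 q [-26.  21.  28.  96. -11.  71.  -1.]
mid [573.4  11.7  72. ] len 129.0 baryaw 84.8
58.07059487624304 42.997848395554946
t 29.7 dist [  7.9  17.3 -80.7] dyaw -0.1 n 4 q7 -1.0
[0.0036, -0.0046, 0.0199, 0.03, 0.0036, -0.0046, 0.0199, 0.03, 0.0036, -0.0046, 0.0199, 0.03, 0.0036, -0.0046, 0.0199, 0.03]
```

Emit:
servo_tool(motion=[0.004,-0.005,0.015,0,0.004,-0.005,0.015,0,0.002,-0.003,0.01,0,0,0,0,0,0,0,0,0])

```text
time: 30.32
ee_pos: [572.5, 6.8, 101.5]
ee_rot: [[0.99, -0.098, -0.1], [-0.098, -0.995, 0.003], [-0.1, 0.006, -0.995]]
contact_force: [-0.5, -0.5, 0.6]
opening: 0.278
```

Run:
```python
from h import *
st();snap('wrist','w18')
```

```text
t 30.32 pos [572.5   6.8 101.5] yaw -5.6 tilt [-0.1    0.003 -0.995] F [-0.5 -0.5  0.6] op 0.278 q [-26.  25.  27.  97. -12.  66.  -1.]
```

View pics/w18.png

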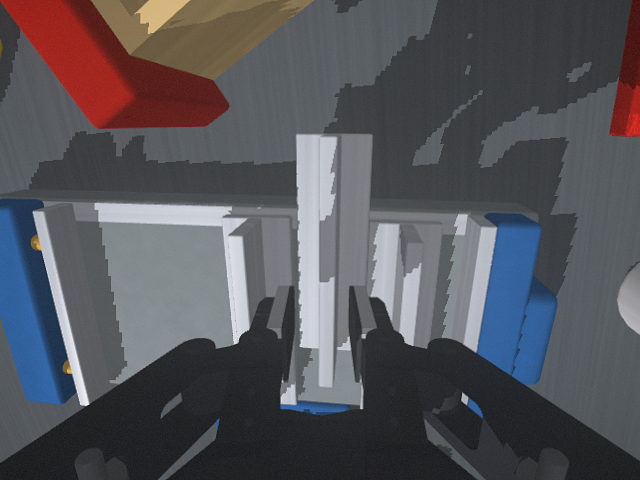

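Run:
```python
from h import *
s=st();m=fin(s,(329,136),(327,385),72);d=m[:2]-BED;print(d@EX,d@EY)
plan(*(w(d@EX-0.5,d@EY-3)),63.5,-5.5,vmax=20)
```

```text
t 30.38 pos [572.5   6.9 101.5] yaw -5.6 tilt [-0.1    0.004 -0.995] F [ 0.2  0.2 -0.1] op 0.278 q [-26.  25.  27.  97. -12.  66.  -1.]
mid [573.   13.6  72. ] len 128.5 baryaw 84.3
57.547400967864576 44.85953717966647
t 30.38 dist [ -0.2   3.8 -38. ] dyaw 0.1 n 2 q7 -1.0
[0.0016, -0.002, 0.0189, -0.07, 0.0016, -0.002, 0.0189, -0.07]
```

Emit:
servo_tool(motion=[0.0015,-0.002,0.015,0,0.0015,-0.002,0.015,0,0,0,0.003,0,0,0,0,0])

```text
time: 30.88
ee_pos: [572.5, 10.8, 66.1]
ee_rot: [[0.99, -0.098, -0.1], [-0.098, -0.995, 0.004], [-0.1, 0.006, -0.995]]
contact_force: [-0.6, 0.3, -0.3]
opening: 0.281
```

Run:
```python
from h import *
s=st();plan(*w(57,42),63.5,-5.5,vmax=20)
```

```text
t 30.88 pos [572.5  10.8  66.1] yaw -5.6 tilt [-0.1    0.004 -0.995] F [-0.6  0.3 -0.3] op 0.281 q [-26.  27.  26.  99. -14.  63.  -1.]
t 30.88 dist [-0.3  0.  -2.6] dyaw 0.1 n 1 q7 -1.0
[-0.0, -0.0, 0.0026, -0.15]
```

Emit:
servo_tool(motion=[0,0,0.003,0,0,0,0,0])

```text
time: 31.12
ee_pos: [572.4, 10.7, 63.3]
ee_rot: [[0.99, -0.098, -0.1], [-0.098, -0.995, 0.004], [-0.099, 0.006, -0.995]]
contact_force: [-0.5, 0.0, -0.5]
opening: 0.28
```

Emit:
servo_tool(motion=[0,0,0,0,0,0,0,0,0,0,0,0], gripper=1)

```text
time: 31.5
ee_pos: [574.5, 10.5, 65.0]
ee_rot: [[0.991, -0.098, -0.095], [-0.098, -0.995, 0.004], [-0.095, 0.005, -0.996]]
contact_force: [0.7, 1.3, -2.6]
opening: 0.08
```

Emit:
servo_tool(motion=[0.001,0,-0.006,0,0,0,0,0])

```text
time: 31.75
ee_pos: [574.6, 10.5, 70.0]
ee_rot: [[0.99, -0.098, -0.098], [-0.098, -0.995, 0.004], [-0.098, 0.006, -0.995]]
contact_force: [-1.0, -0.2, -4.9]
opening: 0.079
```

Run:
```python
from h import *
s=st();p=np.array(s['ee_pos']);q=p[:2]-45.5*EY;plan(q[0],q[1],p[2],-5.7,vmax=10)
d=p[:2]-BED;print(d@EX,d@EY)
```

```text
t 31.75 pos [574.6  10.5  70. ] yaw -5.7 tilt [-0.098  0.004 -0.995] F [-1.  -0.2 -4.9] op 0.079 q [-26.  27.  26.  98. -14.  63.  -1.]
t 31.75 dist [ -4.5 -45.3   0. ] dyaw -0.0 n 5 q7 -1.0
[-0.0, 0.0091, 0.0001, 0.01, -0.0, 0.0091, 0.0001, 0.01, -0.0, 0.0091, 0.0001, 0.01, -0.0, 0.0091, 0.0001, 0.01, -0.0, 0.0091, 0.0001, 0.01]
59.420775000153526 41.89209599125873
```

Emit:
servo_tool(motion=[0,0,-0.007,0,0,0.006,0,0,0,0.01,0,0,0,0.01,0,0,0,0.01,0,0,0,0.006,0,0,0,0,0,0])

```text
time: 32.62
ee_pos: [569.7, -35.8, 76.8]
ee_rot: [[0.99, -0.1, -0.1], [-0.1, -0.995, 0.003], [-0.1, 0.007, -0.995]]
contact_force: [0.3, 0.1, -4.9]
opening: 0.081
```

Run:
```python
from h import *
s=st();p=np.array(s['ee_pos']);
d=p[:2]-BED;print(d@EX,d@EY);snap('wrist','w19');plan(*w(58.4,-3.5),68,-5.7,vmax=10)
```

```text
t 32.62 pos [569.7 -35.8  76.8] yaw -5.8 tilt [-0.1    0.003 -0.995] F [ 0.3  0.1 -4.9] op 0.081 q [-23.  27.  27.  99. -13.  64.   4.]
59.157622062279394 -4.6093020748569336
t 32.67 dist [-0.7  0.8 -8.8] dyaw 0.0 n 1 q7 4.0
[0.0001, -0.0008, 0.0089, -0.04]
```

View pics/w19.png

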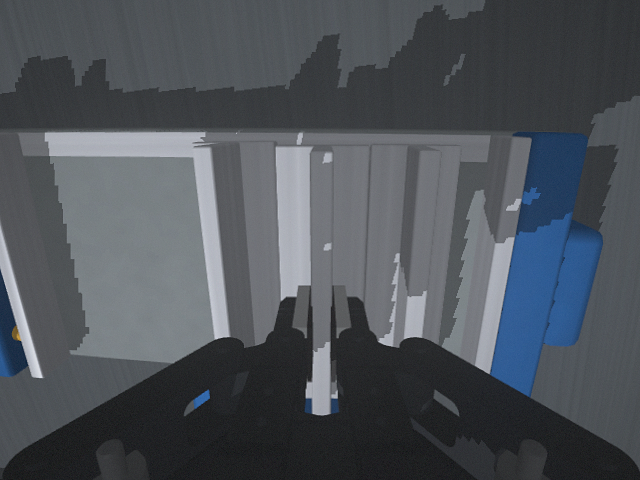

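Emit:
servo_tool(motion=[-0.0005,-0.001,0.008,0,0,0,0,0])

```text
time: 32.92
ee_pos: [568.5, -33.2, 68.1]
ee_rot: [[0.99, -0.098, -0.101], [-0.098, -0.995, 0.004], [-0.1, 0.006, -0.995]]
contact_force: [0.0, -0.4, -5.3]
opening: 0.079
```

Emit:
servo_tool(motion=[0,0,0.003,0,0,0,0,0])

```text
time: 33.17
ee_pos: [568.5, -32.8, 65.2]
ee_rot: [[0.99, -0.098, -0.1], [-0.098, -0.995, 0.004], [-0.1, 0.006, -0.995]]
contact_force: [0.3, 0.0, -4.5]
opening: 0.074
```

Emit:
servo_tool(motion=[0,0,0.002,0,0,0,0,0])

```text
time: 33.42
ee_pos: [568.7, -32.7, 65.3]
ee_rot: [[0.99, -0.098, -0.099], [-0.098, -0.995, 0.005], [-0.099, 0.005, -0.995]]
contact_force: [0.1, -0.7, -5.3]
opening: 0.079
```

Emit:
servo_tool(motion=[0,0,0.004,0,0,0,0,0])

```text
time: 33.67
ee_pos: [569.2, -32.7, 65.5]
ee_rot: [[0.99, -0.098, -0.098], [-0.098, -0.995, 0.006], [-0.098, 0.003, -0.995]]
contact_force: [0.2, 0.5, -5.1]
opening: 0.08
```

Emit:
servo_tool(motion=[0,0,0.003,0,0,0,0,0])

```text
time: 33.92
ee_pos: [569.5, -32.7, 65.1]
ee_rot: [[0.99, -0.098, -0.097], [-0.098, -0.995, 0.008], [-0.097, 0.002, -0.995]]
contact_force: [-0.9, -0.8, -4.1]
opening: 0.081
```

Run:
```python
from h import *
s=st();print(np.round(s['effort'],1),np.round(s['ft_torque'],2));snap('side','side2');plan(*w(58,-2),60,-5.7)
```

```text
t 33.92 pos [569.5 -32.7  65.1] yaw -5.6 tilt [-0.097  0.008 -0.995] F [-0.9 -0.8 -4.1] op 0.081 q [-22.  27.  27.  99. -14.  62.   4.]
[ -0.2 -62.1   9.5 -34.   -0.2   0.7   0. ] [-0.21 -0.13 -0.04]
t 33.98 dist [-0.7 -0.4 -4.9] dyaw -0.1 n 1 q7 4.0
[-0.0002, 0.0005, 0.005, 0.06]
```

View pics/side2.png

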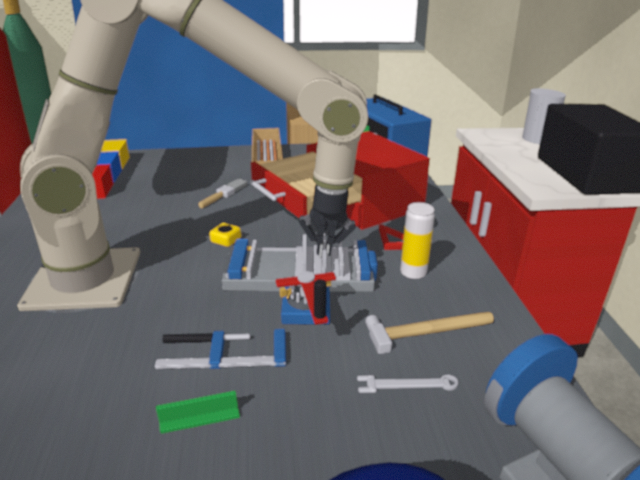

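Emit:
servo_tool(motion=[-0.001,0,0.004,0])

```text
time: 34.1
ee_pos: [569.3, -32.6, 64.5]
ee_rot: [[0.991, -0.098, -0.094], [-0.098, -0.995, 0.009], [-0.095, 0.0, -0.995]]
contact_force: [-20.8, 1.7, 62.3]
opening: 0.079
```

Emit:
servo_tool(motion=[0,0,0.003,0])

```text
time: 34.22
ee_pos: [569.5, -32.6, 64.7]
ee_rot: [[0.991, -0.099, -0.094], [-0.098, -0.995, 0.01], [-0.094, -0.001, -0.996]]
contact_force: [-16.6, 2.2, 38.1]
opening: 0.079
```

Run:
```python
from h import *
s=st();print(np.round(s['effort'],1),np.round(s['ft_torque'],2));snap('wrist','w20')
```

```text
t 34.23 pos [569.5 -32.6  64.7] yaw -5.7 tilt [-0.094  0.01  -0.996] F [-16.6   2.2  38.1] op 0.079 q [-22.  27.  27. 100. -14.  62.   4.]
[  0.4 -42.9   6.6 -28.2  -0.6  -6.1   0. ] [ 0.13  4.13 -0.01]
```

View pics/w20.png

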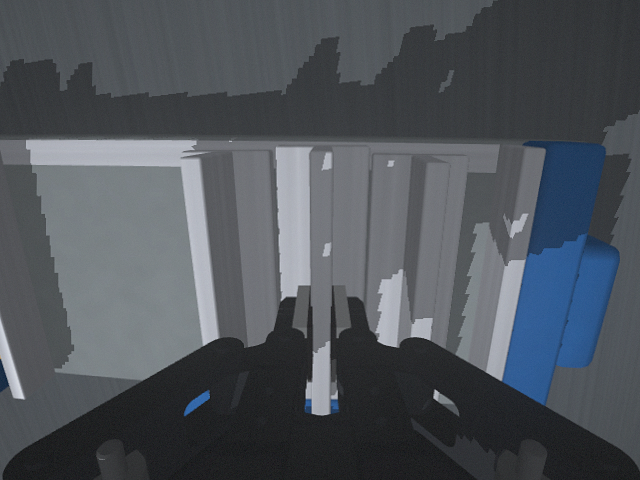

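Emit:
servo_tool(motion=[0,0,0,0,0,0,0,0], gripper=0.72)

```text
time: 34.52
ee_pos: [570.1, -32.5, 65.0]
ee_rot: [[0.991, -0.098, -0.092], [-0.098, -0.995, 0.011], [-0.093, -0.002, -0.996]]
contact_force: [0.5, -0.2, 0.0]
opening: 0.279
```

Emit:
servo_tool(motion=[0,0,-0.02,0,0,0,-0.04,0,0,0,-0.05,0,0,0,-0.05,0,0,0,0,0,0,0,0,0])

```text
time: 35.28
ee_pos: [585.8, -34.7, 233.1]
ee_rot: [[0.991, -0.099, -0.091], [-0.099, -0.995, 0.009], [-0.091, -0.0, -0.996]]
contact_force: [-1.2, 0.0, -0.5]
opening: 0.282
```

Run:
```python
from h import *
st();snap('wrist','w21')
```

```text
t 35.27 pos [585.8 -34.7 233.1] yaw -5.7 tilt [-0.091  0.009 -0.996] F [-1.2  0.  -0.5] op 0.282 q [-24.  20.  30.  88. -10.  81.   1.]
```

View pics/w21.png

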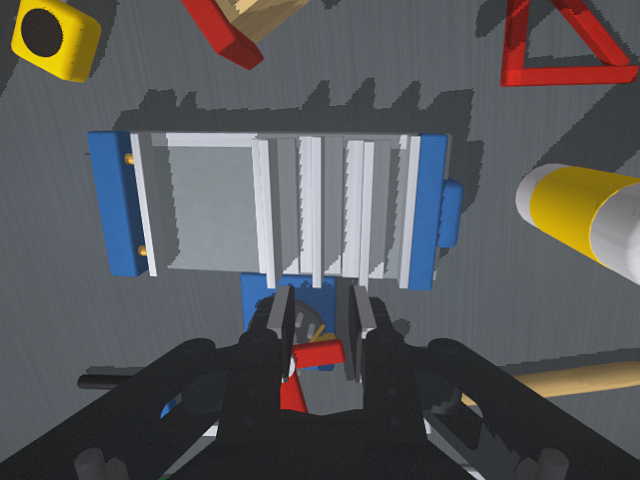

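Run:
```python
from h import *
plan(434,194,190,28,vmax=30)
```

```text
t 35.33 dist [-151.9  228.7  -43.3] dyaw 33.7 n 10 q7 1.0
[-0.0169, -0.0213, 0.0059, -3.37, -0.0156, -0.0222, 0.0059, -3.37, -0.0143, -0.0231, 0.0059, -3.37, -0.0129, -0.0239, 0.0059, -3.37, -0.0115, -0.0246, 0.0059, -3.37, -0.01, -0.0252, 0.0059, -3.37, -0.0085, -0.0258, 0.0059, -3.37, -0.007, -0.0262, 0.0059, -3.37]
[-0.0055, -0.0266, 0.0059, -3.37, -0.0039, -0.0269, 0.0059, -3.37]
```

Emit:
servo_tool(motion=[-0.017,-0.021,0.006,-3.4,-0.0155,-0.022,0.006,-3.4,-0.0145,-0.023,0.006,-3.4,-0.013,-0.024,0.006,-3.4,-0.0115,-0.0245,0.006,-3.4,-0.01,-0.025,0.006,-3.4,-0.0085,-0.026,0.006,-3.4,-0.007,-0.026,0.006,-3.4], gripper=0.66)

```text
time: 36.33
ee_pos: [455.5, 150.4, 190.9]
ee_rot: [[0.921, 0.377, -0.1], [0.38, -0.925, 0.004], [-0.09, -0.042, -0.995]]
contact_force: [-0.1, 0.5, 0.7]
opening: 0.345
```

Run:
```python
from h import *
st();plan(434,194,190,28,vmax=30)
```

```text
t 36.33 pos [455.5 150.4 190.9] yaw 22.4 tilt [-0.1    0.004 -0.995] F [-0.1  0.5  0.7] op 0.345 q [-39.   7.  18. 106.  -5.  73.   3.]
t 36.33 dist [-21.5  43.6  -0.9] dyaw 5.6 n 2 q7 3.0
[-0.0016, -0.0242, 0.0016, -2.79, -0.0004, -0.0242, 0.0016, -2.79]
```

Emit:
servo_tool(motion=[-0.0015,-0.022,0,-2.8,-0.0005,-0.019,0,-2.8,0,0,0,0])

```text
time: 36.7
ee_pos: [434.9, 191.7, 193.0]
ee_rot: [[0.874, 0.476, -0.1], [0.478, -0.878, 0.004], [-0.085, -0.052, -0.995]]
contact_force: [-0.6, -0.9, 0.4]
opening: 0.342
```

Run:
```python
from h import *
st();snap('wrist','w22')
```

```text
t 36.70 pos [434.9 191.7 193. ] yaw 28.7 tilt [-0.1    0.004 -0.995] F [-0.6 -0.9  0.4] op 0.342 q [-42.   6.  15. 107.  -5.  73.   4.]
```

View pics/w22.png

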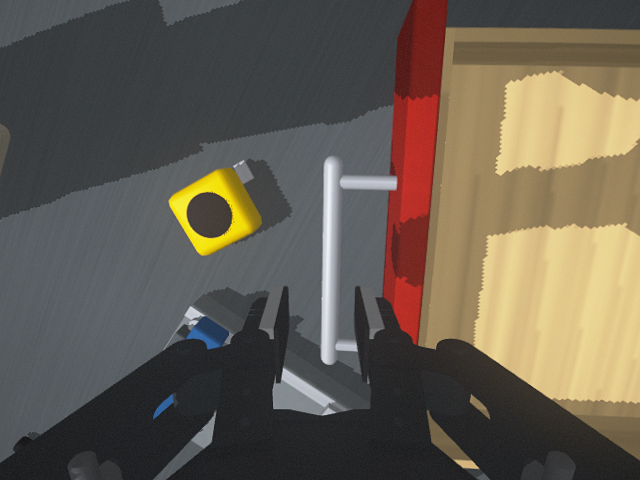

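Run:
```python
from h import *
s=st();C=cam('wrist',s);a=plane(C,332,163,122);b=plane(C,328,358,122);m=(a+b)/2;print(a,b,m)
plan(m[0],m[1],124,27.9,vmax=22)
```

```text
t 36.75 pos [435.4 190.8 193. ] yaw 28.6 tilt [-0.099  0.004 -0.995] F [ 0.4 -0.1  0.2] op 0.337 q [-42.   6.  15. 107.  -4.  73.   4.]
[406.43359054 242.76037507 122.        ] [463.98566538 133.69879837 122.        ] [435.20962796 188.22958672 122.        ]
t 36.75 dist [ -0.2  -2.5 -69. ] dyaw -0.7 n 4 q7 4.0
[0.0011, 0.0014, 0.0172, 0.17, 0.0011, 0.0014, 0.0172, 0.17, 0.0011, 0.0014, 0.0172, 0.17, 0.0011, 0.0014, 0.0172, 0.17]
```

Emit:
servo_tool(motion=[0.001,0.0015,0.015,0.2,0.001,0.0015,0.018,0.2,0.001,0.0015,0.015,0.2,0,0,0,0], gripper=0.7)

```text
time: 37.25
ee_pos: [436.6, 185.1, 140.9]
ee_rot: [[0.883, 0.458, -0.1], [0.461, -0.887, 0.003], [-0.087, -0.049, -0.995]]
contact_force: [-0.4, 0.1, 0.7]
opening: 0.303
```

Run:
```python
from h import *
s=st();plan(435.2,188.2,124,27.9,vmax=22)
```

```text
t 37.25 pos [436.6 185.1 140.9] yaw 27.6 tilt [-0.1    0.003 -0.995] F [-0.4  0.1  0.7] op 0.303 q [-41.   9.  16. 110.  -5.  67.   4.]
t 37.25 dist [ -1.4   3.1 -16.9] dyaw 0.3 n 1 q7 4.0
[0.0017, -0.0026, 0.017, -0.35]
```

Emit:
servo_tool(motion=[0.001,-0.002,0.01,0,0.0005,0,0.007,0,0,0,0,0])

```text
time: 37.62
ee_pos: [435.8, 187.7, 123.4]
ee_rot: [[0.884, 0.458, -0.099], [0.46, -0.888, 0.004], [-0.086, -0.049, -0.995]]
contact_force: [0.1, -0.1, 0.6]
opening: 0.296
```

Emit:
servo_tool(motion=[0,0,0,0,0,0,0,0,0,0,0,0], gripper=1)

```text
time: 38.0
ee_pos: [436.6, 188.2, 123.8]
ee_rot: [[0.884, 0.458, -0.097], [0.461, -0.888, 0.004], [-0.084, -0.048, -0.995]]
contact_force: [0.7, 0.6, -2.5]
opening: 0.102
```

Run:
```python
from h import *
s=st();p=s['ee_pos'];plan(p[0]+.8838*173,p[1]+.4679*173,p[2],27.9,vmax=24)
```

```text
t 38.00 pos [436.6 188.2 123.8] yaw 27.5 tilt [-0.097  0.004 -0.995] F [ 0.7  0.6 -2.5] op 0.102 q [-41.  10.  16. 111.  -6.  64.   5.]
t 38.0 dist [152.9  80.9   0. ] dyaw 0.4 n 8 q7 5.0
[0.0215, -0.0002, -0.0018, -0.05, 0.0215, -0.0002, -0.0018, -0.05, 0.0215, -0.0002, -0.0018, -0.05, 0.0215, -0.0002, -0.0018, -0.05, 0.0215, -0.0002, -0.0018, -0.05, 0.0215, -0.0001, -0.0018, -0.05, 0.0215, -0.0001, -0.0018, -0.05, 0.0215, -0.0001, -0.0018, -0.05]
```

Emit:
servo_tool(motion=[0.01,0,-0.001,0,0.019,0,-0.0015,0,0.023,0,-0.002,0,0.023,0,-0.002,0,0.023,0,-0.002,0,0.023,0,-0.002,0,0.021,0,-0.002,0,0.012,0,-0.001,0])

```text
time: 39.0
ee_pos: [578.6, 263.3, 123.8]
ee_rot: [[0.882, 0.46, -0.102], [0.463, -0.886, 0.004], [-0.088, -0.05, -0.995]]
contact_force: [-2.2, 0.4, 3.2]
opening: 0.099
```

Run:
```python
from h import *
s=st();d=np.array(s['ee_pos'])-[436.6,188.2,123.8];print(d[0]*.8838+d[1]*.4679,d)
```

```text
t 39.00 pos [578.6 263.3 123.8] yaw 27.7 tilt [-0.102  0.004 -0.995] F [-2.2  0.4  3.2] op 0.099 q [-38.  29.  16.  86. -11.  71.   7.]
160.65709196863705 [ 1.42040335e+02  7.50627137e+01 -1.84692273e-02]
```

Emit:
servo_tool(motion=[0.01,0,-0.001,0,0.006,0,0,0,0.005,0,0,0])

```text
time: 39.38
ee_pos: [590.5, 269.6, 123.6]
ee_rot: [[0.88, 0.459, -0.124], [0.462, -0.887, -0.005], [-0.112, -0.053, -0.992]]
contact_force: [-33.1, -15.0, 25.5]
opening: 0.1
```

Emit:
servo_tool(motion=[0.006,0,0,0])

```text
time: 39.5
ee_pos: [590.5, 269.6, 123.5]
ee_rot: [[0.878, 0.458, -0.138], [0.461, -0.887, -0.011], [-0.127, -0.054, -0.99]]
contact_force: [-36.4, -16.4, 27.4]
opening: 0.099
```

Run:
```python
from h import *
s=st();d=np.array(s['ee_pos'])-[436.6,188.2,123.8];print(d[0]*.8838+d[1]*.4679,d)
```

```text
t 39.50 pos [590.5 269.6 123.5] yaw 27.7 tilt [-0.138 -0.011 -0.99 ] F [-36.4 -16.4  27.4] op 0.099 q [-38.  33.  16.  81. -11.  75.   7.]
174.13393983649348 [153.94942979  81.37087793  -0.26497622]
```

Emit:
servo_tool(motion=[0,0,0,0,0,0,0,0,0,0,0,0], gripper=0.7)

```text
time: 39.88
ee_pos: [585.9, 267.1, 124.3]
ee_rot: [[0.877, 0.457, -0.15], [0.46, -0.888, -0.015], [-0.14, -0.056, -0.989]]
contact_force: [-0.9, -0.4, 1.4]
opening: 0.301
```

Emit:
servo_tool(motion=[0,0,-0.015,0,0,0,-0.025,0,0,0,-0.03,0,0,0,-0.03,0,0,0,-0.03,0,0,0,0,0])

```text
time: 40.62
ee_pos: [608.8, 270.2, 261.9]
ee_rot: [[0.878, 0.458, -0.143], [0.461, -0.887, -0.013], [-0.133, -0.055, -0.99]]
contact_force: [0.5, -0.1, 0.3]
opening: 0.303
```

Run:
```python
from h import *
st();snap('wrist','w23')
```

```text
t 40.62 pos [608.8 270.2 261.9] yaw 27.7 tilt [-0.143 -0.013 -0.99 ] F [ 0.5 -0.1  0.3] op 0.303 q [-37.  30.  17.  68. -11.  91.   6.]
```

View pics/w23.png

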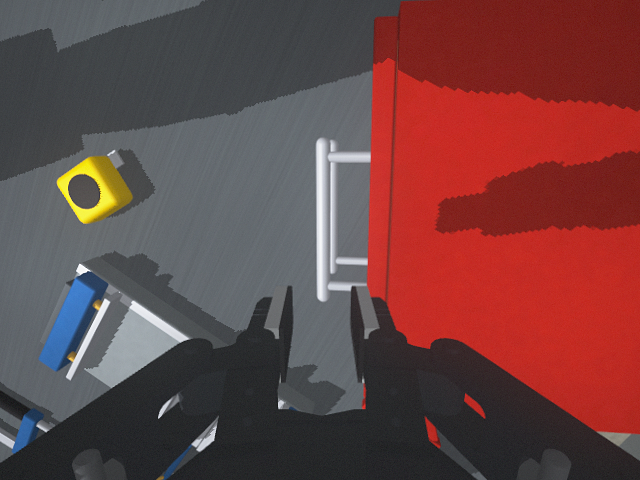

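Run:
```python
from h import *
s=st();C=cam('wrist',s);a=plane(C,322,143,122);b=plane(C,322.5,296,122);print((a+b)/2)
p=plan(540,-270,262,0,vmax=32)
```

```text
t 40.67 pos [608.2 270.  260.3] yaw 27.7 tilt [-0.145 -0.014 -0.989] F [-0.5  0.2  0.5] op 0.298 q [-37.  30.  17.  68. -11.  91.   6.]
[586.66728255 270.93044753 122.        ]
t 40.67 dist [ -68.2 -540.     1.7] dyaw -27.7 n 18 q7 6.0
[-0.0172, 0.0249, 0.0009, 1.54, -0.0165, 0.0253, 0.0009, 1.54, -0.0158, 0.0258, 0.0009, 1.54, -0.0151, 0.0262, 0.0009, 1.54, -0.0144, 0.0266, 0.0009, 1.54, -0.0137, 0.027, 0.0009, 1.54, -0.0129, 0.0273, 0.0009, 1.54, -0.0122, 0.0277, 0.0009, 1.54]
[-0.0115, 0.028, 0.0009, 1.54, -0.0107, 0.0283, 0.0009, 1.54, -0.0099, 0.0285, 0.0009, 1.54, -0.0092, 0.0288, 0.0009, 1.54, -0.0084, 0.029, 0.0009, 1.54, -0.0076, 0.0293, 0.0009, 1.54, -0.0068, 0.0294, 0.0009, 1.54, -0.006, 0.0296, 0.0009, 1.54]
[-0.0052, 0.0298, 0.0009, 1.54, -0.0044, 0.0299, 0.0009, 1.54]
```

Emit:
servo_tool(motion=[-0.017,0.025,0,1.5,-0.0165,0.025,0,1.5,-0.016,0.026,0,1.5,-0.015,0.026,0,1.5,-0.0145,0.0265,0,1.5,-0.0135,0.027,0,1.5,-0.013,0.0275,0,1.5,-0.012,0.0275,0,1.5], gripper=0.5)

```text
time: 41.68
ee_pos: [576.6, 22.2, 264.5]
ee_rot: [[0.954, 0.261, -0.149], [0.261, -0.965, -0.015], [-0.148, -0.025, -0.989]]
contact_force: [0.8, -0.3, -0.9]
opening: 0.501
```

Emit:
servo_tool(motion=[-0.0115,0.028,0,1.5,-0.0105,0.0285,0,1.5,-0.01,0.0285,0,1.5,-0.009,0.029,0,1.5,-0.0085,0.029,0,1.5,-0.0075,0.0295,0,1.5,-0.007,0.0295,0,1.5,-0.006,0.02,0,1.5])

```text
time: 42.68
ee_pos: [542.9, -226.0, 273.4]
ee_rot: [[0.988, 0.041, -0.149], [0.039, -0.999, -0.016], [-0.15, 0.01, -0.989]]
contact_force: [0.4, 1.3, -0.5]
opening: 0.494
```

Run:
```python
from h import *
st();snap('wrist','w24')
```

```text
t 42.67 pos [ 542.9 -226.   273.4] yaw 2.2 tilt [-0.149 -0.016 -0.989] F [ 0.4  1.3 -0.5] op 0.494 q [-9. 21. 33. 82. -7. 88. 27.]
```

View pics/w24.png

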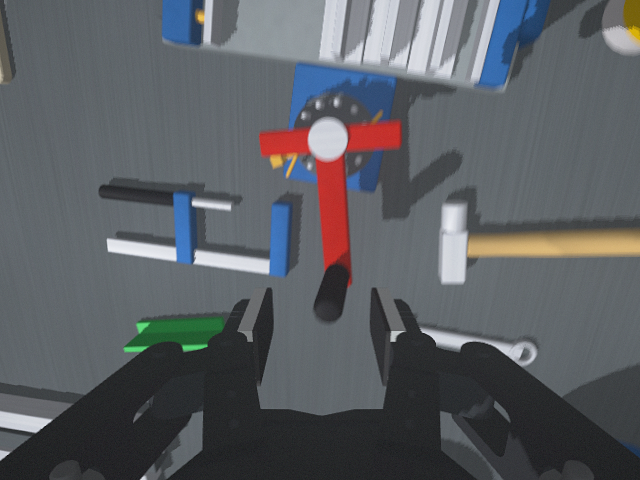

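Run:
```python
from h import *
s=st();C=cam('wrist',s);print(plane(C,327,306,160),plane(C,338,272,84),'knob',plane(C,328,138,100),w(20,-135))
a=np.radians(-14.3)
plan(535,-288,190,0,vmax=30)
```

```text
t 42.73 pos [ 541.8 -228.9  273.7] yaw 2.0 tilt [-0.149 -0.017 -0.989] F [-1.5 -2.3 -0.2] op 0.502 q [-9. 21. 34. 82. -7. 88. 27.]
[ 530.54973172 -286.12779515  160.        ] [ 531.09015508 -290.62872702   84.        ] knob [ 518.40788073 -165.5897723   100.        ] [ 517.79294518 -161.61889694]
t 42.73 dist [ -6.8 -59.1 -83.7] dyaw -2.0 n 4 q7 27.0
[0.001, 0.0145, 0.0212, 0.49, 0.0011, 0.0145, 0.0212, 0.49, 0.0012, 0.0144, 0.0212, 0.49, 0.0013, 0.0144, 0.0212, 0.49]
```

Run:
```python
from h import *
plan(533,-287,118,2,vmax=30)
```

```text
t 42.73 dist [  -8.8  -58.1 -155.7] dyaw 0.0 n 6 q7 27.0
[0.0021, 0.0093, 0.026, -0.0, 0.0021, 0.0093, 0.026, -0.0, 0.0021, 0.0093, 0.026, -0.0, 0.0021, 0.0093, 0.026, -0.0, 0.0021, 0.0093, 0.026, -0.0, 0.0021, 0.0093, 0.026, -0.0]
```

Emit:
servo_tool(motion=[0.001,0.025,0.01,0,0.001,0.025,0.02,0,0.002,0.006,0.025,0,0.003,0,0.02,0,0,0,0,0])

```text
time: 43.35
ee_pos: [539.7, -288.0, 197.1]
ee_rot: [[0.988, 0.036, -0.149], [0.034, -0.999, -0.016], [-0.149, 0.01, -0.989]]
contact_force: [1.1, -0.2, 0.2]
opening: 0.498
```

Run:
```python
from h import *
st();snap('wrist','w25');plan(533,-287,118,2,vmax=25)
```

```text
t 43.35 pos [ 539.7 -288.   197.1] yaw 2.0 tilt [-0.149 -0.016 -0.989] F [ 1.1 -0.2  0.2] op 0.498 q [ -3.  27.  34.  85. -10.  80.  33.]
t 43.4 dist [ -7.2   1.3 -80.2] dyaw 0.0 n 4 q7 33.0
[0.0012, -0.0006, 0.0201, -0.01, 0.0012, -0.0006, 0.0201, -0.01, 0.0012, -0.0006, 0.0201, -0.01, 0.0012, -0.0006, 0.0201, -0.01]
```

View pics/w25.png

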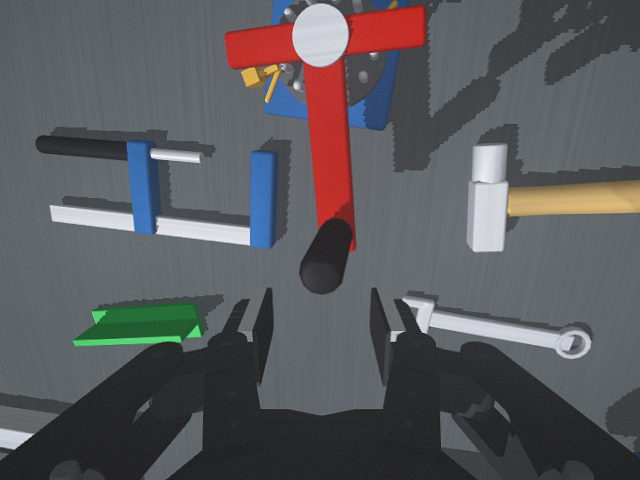

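Run:
```python
from h import *
s=st();C=cam('wrist',s);print(plane(C,322,269,160),plane(C,334,230,84))
plan(532,-287,118,2,vmax=25)
```

```text
t 43.40 pos [ 540.2 -288.3  198.2] yaw 2.0 tilt [-0.147 -0.016 -0.989] F [-0.3  0.   0.5] op 0.499 q [ -3.  27.  34.  85. -10.  80.  33.]
[ 534.24338236 -282.63975147  160.        ] [ 531.70556184 -284.91598523   84.        ]
t 43.4 dist [ -8.2   1.3 -80.2] dyaw 0.0 n 4 q7 33.0
[0.001, -0.0006, 0.0201, -0.01, 0.001, -0.0006, 0.0201, -0.01, 0.001, -0.0006, 0.0201, -0.01, 0.001, -0.0006, 0.0201, -0.01]
```

Emit:
servo_tool(motion=[0.001,-0.0015,0.02,0,0.001,-0.001,0.02,0,0.001,-0.001,0.02,0,0.001,0,0.015,0,0,0,0,0])

```text
time: 44.02
ee_pos: [536.6, -285.8, 127.3]
ee_rot: [[0.99, 0.039, -0.139], [0.036, -0.999, -0.019], [-0.14, 0.013, -0.99]]
contact_force: [0.0, 0.2, -0.7]
opening: 0.501
```

Emit:
servo_tool(motion=[0,0,0,0,0,0,0,0], gripper=0.6)

```text
time: 44.28
ee_pos: [537.0, -286.3, 129.0]
ee_rot: [[0.99, 0.038, -0.138], [0.036, -0.999, -0.019], [-0.139, 0.014, -0.99]]
contact_force: [-1.5, 1.2, -1.6]
opening: 0.399
```

```bash
cat >> h.py <<'E'
AX=np.array([517.8,-161.6])
def post(th): a=np.radians(-95.7)-th; return AX+125*np.array([np.cos(a),np.sin(a)])
def lev(p): d=np.array(p[:2])-AX; return np.radians(-95.7)-np.arctan2(d[1],d[0]),np.linalg.norm(d)
E
python3 - <<'E'
from h import *
s=st();print(lev(s['ee_pos']));snap('wrist','w26')
E
```

```text
t 44.27 pos [ 537.  -286.3  129. ] yaw 2.1 tilt [-0.138 -0.019 -0.99 ] F [-1.5  1.2 -1.6] op 0.399 q [ -3.  29.  33.  90. -11.  72.  34.]
(np.float64(-0.25259705923879894), np.float64(126.20068736146752))
```

View pics/w26.png

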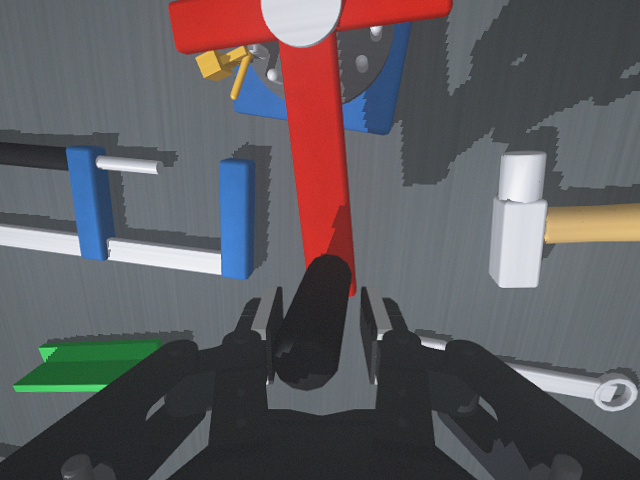

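Emit:
servo_tool(motion=[0,0,0.003,0,0,0,0,0,0,0,0,0,0,0,0,0,0,0,0,0,0,0,0,0], gripper=1)

```text
time: 45.08
ee_pos: [539.9, -286.1, 128.9]
ee_rot: [[0.991, 0.038, -0.129], [0.036, -0.999, -0.019], [-0.13, 0.014, -0.991]]
contact_force: [-2.2, 0.4, -0.5]
opening: 0.291
```

Run:
```python
from h import *
s=st();print(lev(s['ee_pos']))
```

```text
t 45.08 pos [ 539.9 -286.1  128.9] yaw 2.1 tilt [-0.129 -0.019 -0.991] F [-2.2  0.4 -0.5] op 0.291 q [ -2.  29.  32.  90. -11.  72.  34.]
(np.float64(-0.27555357904249655), np.float64(126.40698475455966))
```

```bash
cat >> h.py <<'E'
def arc(th1,step=0.15,extra=0,z=None):
    s=env.observe();R=np.array(s['ee_rot']).reshape(3,3);p=np.array(s['ee_pos']);th0,r=lev(p)
    n=int(np.ceil(abs(th1-th0)/step)); out=[]
    pr=p[:2]
    for i in range(1,n+1):
        t=th0+(th1-th0)*i/n; q=AX+(post(t)-AX)/125*(r+(125.5-r)*i/n)
        d=np.array([*(q-pr),0 if z is None else (z-p[2])/n]);pr=q
        v=R.T@d/1000; out.append([round(float(x),4) for x in v]+[0])
    print('th0 %.3f r %.1f -> %.3f'%(th0,r,th1),'q7',round(s['joint_positions'][6]),'F',np.round(s['contact_force'],1),'z %.1f'%p[2],'tiltx %.3f %.3f'%(R[0,2],R[1,2]),'t %.2f'%s['time'])
    for i in range(0,n,8): print([v for r_ in out[i:i+8] for v in r_])
E
python3 - <<'E'
from h import *
arc(0.95,z=124)
E
```

```text
th0 -0.276 r 126.4 -> 0.950 q7 34 F [-2.2  0.4 -0.5] z 128.9 tiltx -0.129 -0.019 t 45.08
[-0.0169, 0.0011, 0.0028, 0, -0.0169, -0.0012, 0.0027, 0, -0.0166, -0.0036, 0.0027, 0, -0.0159, -0.0058, 0.0026, 0, -0.015, -0.0079, 0.0024, 0, -0.0138, -0.0099, 0.0022, 0, -0.0123, -0.0117, 0.002, 0, -0.0106, -0.0133, 0.0017, 0]
[-0.0087, -0.0146, 0.0015, 0]
```

Emit:
servo_tool(motion=[-0.017,0.001,0.003,0,-0.017,-0.001,0.003,0,-0.0165,-0.0035,0.003,0])

```text
time: 45.45
ee_pos: [493.8, -285.7, 128.9]
ee_rot: [[0.992, 0.041, -0.116], [0.038, -0.999, -0.024], [-0.117, 0.02, -0.993]]
contact_force: [10.0, -3.4, -0.2]
opening: 0.293
```

Emit:
servo_tool(motion=[-0.016,-0.006,0.0025,0,-0.015,-0.008,0.0025,0,-0.014,-0.01,0.002,0])

```text
time: 45.82
ee_pos: [451.4, -269.1, 128.9]
ee_rot: [[0.994, 0.04, -0.101], [0.036, -0.999, -0.036], [-0.103, 0.032, -0.994]]
contact_force: [6.8, -8.3, -3.1]
opening: 0.286
```

Run:
```python
from h import *
arc(0.95,z=124);snap('top','top5');snap('side','side5')
```

```text
th0 0.454 r 126.4 -> 0.950 q7 32 F [ 6.8 -8.3 -3.1] z 128.9 tiltx -0.101 -0.036 t 45.83
[-0.0121, -0.0097, 0.0022, 0, -0.0108, -0.0112, 0.002, 0, -0.0094, -0.0124, 0.0018, 0, -0.0077, -0.0135, 0.0016, 0]
```

View pics/side5.png

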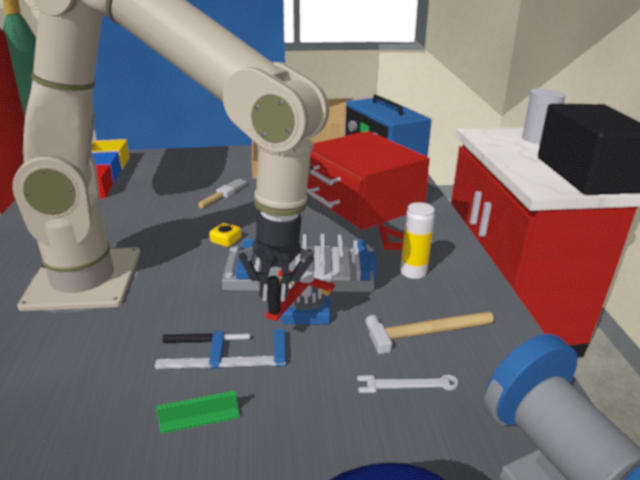

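Emit:
servo_tool(motion=[-0.012,-0.0095,0.002,0,-0.011,-0.011,0.002,0,-0.0095,-0.0125,0.002,0,-0.008,-0.0135,0.0015,0,-0.004,-0.006,0,0])

```text
time: 46.55
ee_pos: [410.4, -227.6, 129.2]
ee_rot: [[0.996, 0.035, -0.081], [0.031, -0.998, -0.053], [-0.083, 0.05, -0.995]]
contact_force: [9.7, -5.3, -17.6]
opening: 0.277
```

Run:
```python
from h import *
arc(-0.97,step=0.2)
```

```text
th0 0.920 r 126.0 -> -0.970 q7 24 F [  9.7  -5.3 -17.6] z 129.2 tiltx -0.081 -0.053 t 46.55
[0.0137, 0.0194, -0.0002, 0, 0.0171, 0.0165, -0.0006, 0, 0.0199, 0.013, -0.001, 0, 0.0219, 0.0091, -0.0014, 0, 0.0232, 0.0048, -0.0017, 0, 0.0237, 0.0003, -0.0019, 0, 0.0233, -0.0041, -0.0021, 0, 0.022, -0.0084, -0.0023, 0]
[0.02, -0.0124, -0.0023, 0, 0.0173, -0.016, -0.0022, 0]
```

Emit:
servo_tool(motion=[0.0135,0.0195,0,0,0.017,0.0165,-0.0005,0,0.02,0.013,-0.001,0,0.022,0.009,-0.001,0,0.023,0.005,-0.001,0,0.0235,0.0005,-0.001,0,0.023,-0.004,-0.001,0])

```text
time: 47.42
ee_pos: [556.9, -282.1, 128.6]
ee_rot: [[0.996, 0.034, -0.083], [0.03, -0.999, -0.044], [-0.085, 0.042, -0.996]]
contact_force: [-9.5, 9.5, 17.8]
opening: 0.278
```

Run:
```python
from h import *
arc(-0.97,step=0.15)
```

```text
th0 -0.413 r 126.7 -> -0.970 q7 32 F [-9.5  9.5 17.8] z 128.6 tiltx -0.083 -0.044 t 47.42
[0.0164, -0.0063, -0.0017, 0, 0.0153, -0.0085, -0.0017, 0, 0.0139, -0.0105, -0.0016, 0, 0.0123, -0.0123, -0.0016, 0]
```

Emit:
servo_tool(motion=[0.0165,-0.0065,-0.0015,0,0.0155,-0.0085,-0.0015,0,0.014,-0.0105,-0.001,0,0.0125,-0.0125,-0.001,0])

```text
time: 47.92
ee_pos: [612.5, -244.9, 128.7]
ee_rot: [[0.995, 0.031, -0.093], [0.027, -0.999, -0.047], [-0.094, 0.045, -0.995]]
contact_force: [-45.0, -28.6, 18.7]
opening: 0.277
```

Run:
```python
from h import *
arc(-0.97,step=0.15)
snap('top','top6')
a=cv2.imread('pics/top0.png')[170:310,270:430];b=cv2.imread('pics/top6.png')[170:310,270:430]
cv2.imwrite('pics/c26.png',cv2.resize(np.hstack([a,b]),None,fx=2.5,fy=2.5,interpolation=cv2.INTER_CUBIC))
```

```text
th0 -0.949 r 126.1 -> -0.970 q7 28 F [-45.  -28.6  18.7] z 128.7 tiltx -0.093 -0.047 t 47.92
[0.0013, -0.0024, -0.0002, 0]
```

View pics/c26.png

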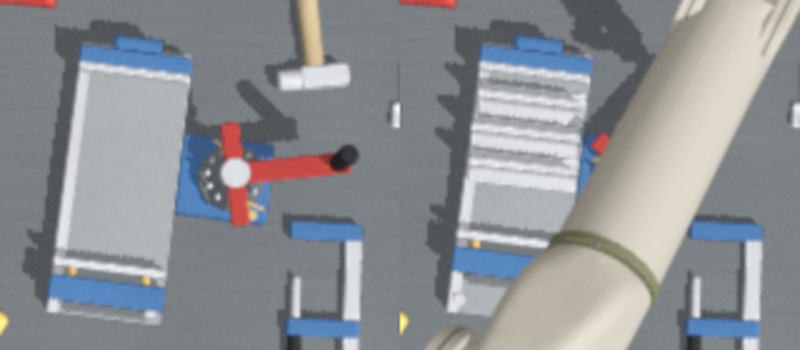

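Run:
```python
from h import *
arc(0.93,step=0.15)
```

```text
th0 -0.939 r 126.2 -> 0.930 q7 28 F [-19.   -3.1  14.8] z 128.8 tiltx -0.096 -0.049 t 47.98
[-0.0133, 0.0121, 0.0019, 0, -0.0149, 0.0101, 0.0019, 0, -0.0162, 0.0078, 0.0019, 0, -0.0172, 0.0054, 0.0019, 0, -0.0178, 0.0029, 0.0019, 0, -0.018, 0.0003, 0.0018, 0, -0.0179, -0.0023, 0.0016, 0, -0.0173, -0.0048, 0.0015, 0]
[-0.0165, -0.0073, 0.0013, 0, -0.0153, -0.0096, 0.001, 0, -0.0138, -0.0116, 0.0008, 0, -0.012, -0.0135, 0.0005, 0, -0.0099, -0.0151, 0.0003, 0]
```

Emit:
servo_tool(motion=[-0.0135,0.012,0.001,0,-0.015,0.01,0.0015,0,-0.016,0.008,0.0015,0,-0.017,0.0055,0.0015,0,-0.018,0.003,0.0015,0,-0.018,0.0005,0.0015,0,-0.018,-0.0025,0.0015,0,-0.0175,-0.005,0.0015,0])

```text
time: 48.98
ee_pos: [496.5, -285.8, 129.5]
ee_rot: [[0.998, 0.037, -0.053], [0.033, -0.997, -0.066], [-0.055, 0.064, -0.996]]
contact_force: [8.5, -10.3, -3.8]
opening: 0.273
```

Run:
```python
from h import *
arc(0.93,step=0.15)
```

```text
th0 0.070 r 126.0 -> 0.930 q7 33 F [  8.5 -10.3  -3.8] z 129.5 tiltx -0.053 -0.066 t 48.98
[-0.0173, -0.005, 0.0006, 0, -0.0164, -0.0074, 0.0004, 0, -0.0152, -0.0097, 0.0002, 0, -0.0136, -0.0117, 0.0, 0, -0.0118, -0.0136, -0.0002, 0, -0.0098, -0.0151, -0.0004, 0]
```

Emit:
servo_tool(motion=[-0.0175,-0.005,0.0005,0,-0.0165,-0.0075,0.0005,0,-0.015,-0.0095,0,0,-0.0135,-0.0115,0,0,-0.012,-0.0135,0,0,-0.0105,-0.0155,0,0,-0.002,-0.003,0,0])

```text
time: 49.85
ee_pos: [412.6, -230.3, 129.8]
ee_rot: [[0.999, 0.032, -0.03], [0.03, -0.996, -0.082], [-0.033, 0.081, -0.996]]
contact_force: [6.8, -6.4, -11.3]
opening: 0.271
```

Run:
```python
from h import *
arc(-0.93,step=0.17)
snap('top','top7')
a=cv2.imread('pics/top7.png')[170:310,270:430]
cv2.imwrite('pics/c27.png',cv2.resize(a,None,fx=4,fy=4,interpolation=cv2.INTER_CUBIC))
```

```text
th0 0.892 r 125.7 -> -0.930 q7 22 F [  6.8  -6.4 -11.3] z 129.8 tiltx -0.030 -0.082 t 49.85
[0.0123, 0.0167, 0.001, 0, 0.0149, 0.0145, 0.0007, 0, 0.0171, 0.0119, 0.0004, 0, 0.0188, 0.0089, 0.0001, 0, 0.02, 0.0057, -0.0002, 0, 0.0206, 0.0023, -0.0005, 0, 0.0207, -0.0011, -0.0008, 0, 0.0203, -0.0045, -0.001, 0]
[0.0192, -0.0078, -0.0013, 0, 0.0177, -0.0108, -0.0015, 0, 0.0156, -0.0136, -0.0016, 0]
```

View pics/c27.png

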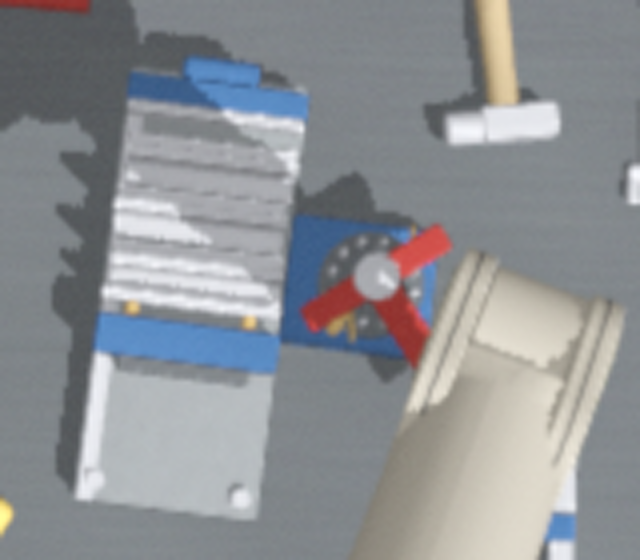

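```bash
sed -i 's/(r+(125.5-r)\*i\/n)/(r+1.5*i\/n)/' h.py
python3 - <<'E'
from h import *
arc(-0.93,step=0.17)
E
```

```text
th0 0.893 r 125.6 -> -0.930 q7 22 F [ 5.1 -5.7 -4.2] z 129.8 tiltx -0.030 -0.082 t 49.90
[0.0122, 0.0168, 0.001, 0, 0.0148, 0.0146, 0.0007, 0, 0.017, 0.012, 0.0004, 0, 0.0188, 0.0091, 0.0001, 0, 0.02, 0.0059, -0.0002, 0, 0.0208, 0.0025, -0.0005, 0, 0.0209, -0.001, -0.0008, 0, 0.0205, -0.0044, -0.001, 0]
[0.0195, -0.0077, -0.0013, 0, 0.0179, -0.0108, -0.0015, 0, 0.0159, -0.0136, -0.0016, 0]
```

Emit:
servo_tool(motion=[0.012,0.017,0.001,0,0.015,0.0145,0.0005,0,0.017,0.012,0.0005,0,0.019,0.009,0,0,0.02,0.006,0,0,0.021,0.0025,-0.0005,0,0.021,-0.001,-0.001,0,0.0205,-0.0045,-0.001,0])

```text
time: 50.9
ee_pos: [561.5, -280.2, 129.4]
ee_rot: [[0.999, 0.031, -0.037], [0.029, -0.997, -0.07], [-0.039, 0.069, -0.997]]
contact_force: [-8.0, 6.4, 11.1]
opening: 0.268
```

Run:
```python
from h import *
arc(-0.93,step=0.17)
```

```text
th0 -0.453 r 126.4 -> -0.930 q7 32 F [-8.   6.4 11.1] z 129.4 tiltx -0.037 -0.070 t 50.90
[0.0187, -0.0074, -0.0012, 0, 0.0174, -0.0103, -0.0014, 0, 0.0155, -0.013, -0.0015, 0]
```

Emit:
servo_tool(motion=[0.0185,-0.0075,-0.001,0,0.0175,-0.0105,-0.001,0,0.0145,-0.012,-0.001,0])

```text
time: 51.28
ee_pos: [611.5, -246.3, 129.4]
ee_rot: [[0.999, 0.032, -0.042], [0.029, -0.998, -0.064], [-0.044, 0.063, -0.997]]
contact_force: [-14.3, 5.2, 13.8]
opening: 0.264
```

Run:
```python
from h import *
arc(0.92,step=0.15)
snap('top','top8')
a=cv2.imread('pics/top8.png')[170:310,270:430]
cv2.imwrite('pics/c28.png',cv2.resize(a,None,fx=4,fy=4,interpolation=cv2.INTER_CUBIC))
```

```text
th0 -0.936 r 126.3 -> 0.920 q7 28 F [-14.3   5.2  13.8] z 129.4 tiltx -0.042 -0.064 t 51.27
[-0.0133, 0.0121, 0.0013, 0, -0.0149, 0.0101, 0.0013, 0, -0.0162, 0.0079, 0.0012, 0, -0.0172, 0.0055, 0.0011, 0, -0.0178, 0.003, 0.001, 0, -0.0181, 0.0005, 0.0008, 0, -0.018, -0.0021, 0.0007, 0, -0.0175, -0.0046, 0.0005, 0]
[-0.0167, -0.0071, 0.0003, 0, -0.0156, -0.0094, 0.0001, 0, -0.0141, -0.0115, -0.0001, 0, -0.0123, -0.0134, -0.0003, 0, -0.0103, -0.015, -0.0005, 0]
```

View pics/c28.png

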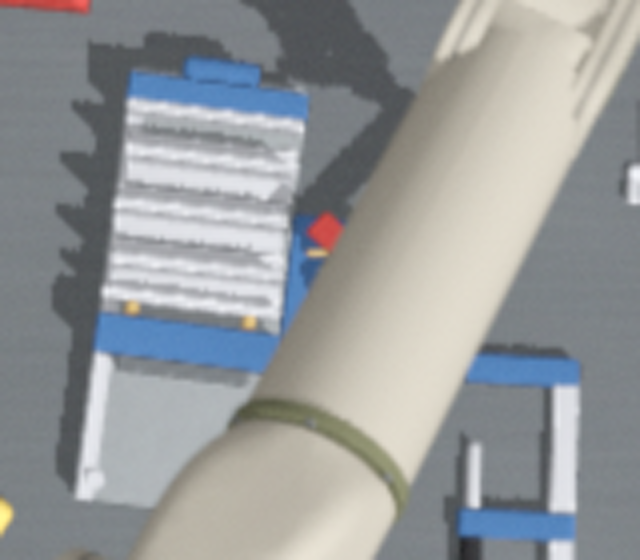

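Emit:
servo_tool(motion=[-0.0135,0.012,0.001,0,-0.015,0.01,0.001,0,-0.016,0.008,0.001,0,-0.017,0.0055,0.001,0])

```text
time: 51.82
ee_pos: [564.3, -278.5, 129.8]
ee_rot: [[0.999, 0.045, -0.021], [0.044, -0.997, -0.066], [-0.024, 0.065, -0.998]]
contact_force: [14.5, -4.9, -8.5]
opening: 0.267
```

Emit:
servo_tool(motion=[-0.018,0.003,0.001,0,-0.018,0.0005,0.001,0])

```text
time: 52.08
ee_pos: [533.2, -286.5, 129.7]
ee_rot: [[0.999, 0.047, -0.01], [0.046, -0.996, -0.073], [-0.013, 0.073, -0.997]]
contact_force: [14.5, -6.5, -5.6]
opening: 0.264
```

Run:
```python
from h import *
arc(0.92,step=0.1)
snap('top','top9')
a=cv2.imread('pics/top9.png')[170:310,270:430]
cv2.imwrite('pics/c29.png',cv2.resize(a,None,fx=4,fy=4,interpolation=cv2.INTER_CUBIC))
```

```text
th0 -0.223 r 125.8 -> 0.920 q7 34 F [14.5 -6.5 -5.6] z 129.7 tiltx -0.010 -0.073 t 52.08
[-0.012, 0.0005, 0.0002, 0, -0.012, -0.0007, 0.0001, 0, -0.0119, -0.0018, 0.0, 0, -0.0117, -0.0029, -0.0001, 0, -0.0113, -0.004, -0.0001, 0, -0.0109, -0.0051, -0.0002, 0, -0.0104, -0.0061, -0.0003, 0, -0.0098, -0.0071, -0.0004, 0]
[-0.0091, -0.008, -0.0005, 0, -0.0083, -0.0088, -0.0005, 0, -0.0074, -0.0096, -0.0006, 0, -0.0065, -0.0102, -0.0007, 0]
```

View pics/c29.png

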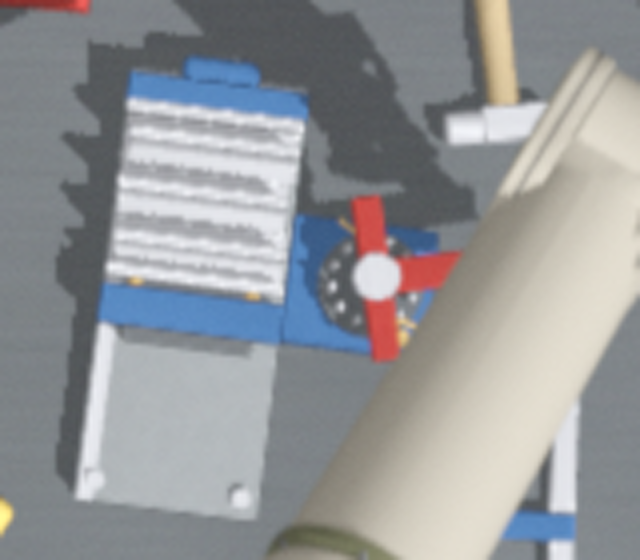

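Emit:
servo_tool(motion=[-0.012,0.0005,0,0,-0.012,-0.0005,0,0])

```text
time: 52.38
ee_pos: [511.9, -287.4, 129.7]
ee_rot: [[0.999, 0.049, -0.002], [0.049, -0.996, -0.075], [-0.006, 0.074, -0.997]]
contact_force: [16.9, -4.1, -12.0]
opening: 0.27
```

Run:
```python
from h import *
arc(0.92,step=0.1)
snap('side','side9');snap('top','top10')
a=cv2.imread('pics/top10.png')[180:270,280:360]
b=cv2.imread('pics/side9.png')[220:310,210:390]
cv2.imwrite('pics/c30.png',cv2.resize(a,None,fx=6,fy=6,interpolation=cv2.INTER_CUBIC))
cv2.imwrite('pics/c31.png',cv2.resize(b,None,fx=4,fy=4,interpolation=cv2.INTER_CUBIC))
```

```text
th0 -0.053 r 125.9 -> 0.920 q7 34 F [ 16.9  -4.1 -12. ] z 129.7 tiltx -0.002 -0.075 t 52.38
[-0.0121, -0.0016, -0.0, 0, -0.012, -0.0028, -0.0001, 0, -0.0116, -0.0039, -0.0002, 0, -0.0112, -0.005, -0.0003, 0, -0.0107, -0.0061, -0.0004, 0, -0.01, -0.0071, -0.0005, 0, -0.0093, -0.0081, -0.0005, 0, -0.0085, -0.009, -0.0006, 0]
[-0.0076, -0.0097, -0.0007, 0, -0.0066, -0.0104, -0.0007, 0]
```

View pics/c30.png

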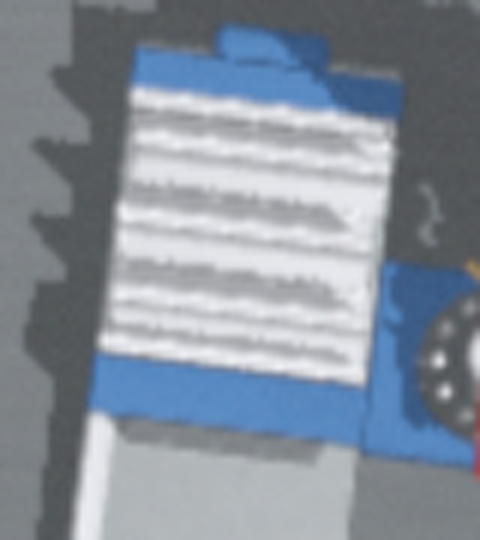

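View pics/c31.png

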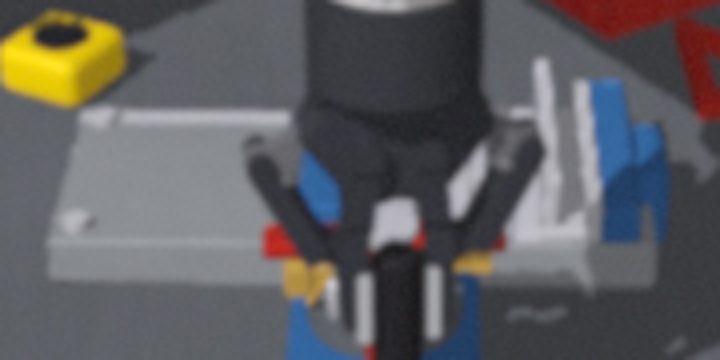

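Emit:
servo_tool(motion=[-0.01,-0.001,0,0])

```text
time: 52.6
ee_pos: [503.8, -286.9, 129.7]
ee_rot: [[0.999, 0.051, 0.001], [0.051, -0.996, -0.076], [-0.003, 0.076, -0.997]]
contact_force: [-0.3, 1.1, 4.0]
opening: 0.264
```

Emit:
servo_tool(motion=[-0.01,-0.002,0,0])

```text
time: 52.72
ee_pos: [493.7, -285.3, 129.6]
ee_rot: [[0.999, 0.051, 0.0], [0.051, -0.996, -0.076], [-0.004, 0.076, -0.997]]
contact_force: [2.5, 0.5, 5.3]
opening: 0.263
```

Run:
```python
from h import *
arc(0.92,step=0.1)
```

```text
th0 0.093 r 126.1 -> 0.920 q7 34 F [2.5 0.5 5.3] z 129.6 tiltx 0.000 -0.076 t 52.73
[-0.0111, -0.0031, -0.0002, 0, -0.0108, -0.0042, -0.0003, 0, -0.0104, -0.0051, -0.0004, 0, -0.0099, -0.0061, -0.0004, 0, -0.0093, -0.007, -0.0005, 0, -0.0087, -0.0078, -0.0006, 0, -0.0079, -0.0086, -0.0006, 0, -0.0071, -0.0093, -0.0007, 0]
[-0.0062, -0.0099, -0.0007, 0]
```

Emit:
servo_tool(motion=[-0.011,-0.003,0,0])

```text
time: 52.85
ee_pos: [483.9, -283.0, 129.9]
ee_rot: [[0.999, 0.052, 0.004], [0.052, -0.996, -0.077], [-0.0, 0.077, -0.997]]
contact_force: [17.7, -5.3, -7.8]
opening: 0.262
```

Emit:
servo_tool(motion=[-0.011,-0.004,0,0])

```text
time: 52.98
ee_pos: [475.8, -280.4, 130.1]
ee_rot: [[0.999, 0.053, 0.012], [0.054, -0.995, -0.081], [0.007, 0.082, -0.997]]
contact_force: [29.3, -12.9, -22.8]
opening: 0.263
```

Emit:
servo_tool(motion=[-0.0105,-0.005,0,0])

```text
time: 53.1
ee_pos: [469.3, -277.9, 130.3]
ee_rot: [[0.998, 0.054, 0.022], [0.056, -0.995, -0.088], [0.017, 0.089, -0.996]]
contact_force: [38.5, -22.1, -32.3]
opening: 0.265
```

Emit:
servo_tool(motion=[-0.01,-0.006,0,0])

```text
time: 53.22
ee_pos: [464.1, -275.4, 130.5]
ee_rot: [[0.998, 0.055, 0.035], [0.058, -0.994, -0.097], [0.029, 0.099, -0.995]]
contact_force: [44.2, -29.1, -40.7]
opening: 0.26
```

Emit:
servo_tool(motion=[0,0,0,0,0,0,0,0,0,0,0,0])

```text
time: 53.6
ee_pos: [473.1, -279.4, 130.0]
ee_rot: [[0.997, 0.06, 0.054], [0.066, -0.991, -0.113], [0.047, 0.116, -0.992]]
contact_force: [25.8, -12.1, -14.5]
opening: 0.263
```

Emit:
servo_tool(motion=[0,0,0,0,0,0,0,0,0,0,0,0], gripper=0.45)

```text
time: 53.98
ee_pos: [476.5, -277.3, 129.7]
ee_rot: [[0.996, 0.065, 0.06], [0.071, -0.991, -0.113], [0.052, 0.117, -0.992]]
contact_force: [7.7, 1.0, -3.2]
opening: 0.552
```

Run:
```python
from h import *
s=st();snap('wrist','w30')
p=s['ee_pos'];plan(p[0],p[1],235,vmax=25)
```

```text
t 53.98 pos [ 476.5 -277.3  129.7] yaw 4.1 tilt [ 0.06  -0.113 -0.992] F [ 7.7  1.  -3.2] op 0.552 q [-10.  12.  36. 110.  -4.  54.  31.]
t 54.02 dist [-1.000e-01 -1.000e-01  1.053e+02] dyaw 0.0 n 5 q7 31.0
[0.0011, 0.0025, -0.0209, -0.0, 0.0011, 0.0025, -0.0209, -0.0, 0.0011, 0.0025, -0.0209, -0.0, 0.0011, 0.0025, -0.0209, -0.0, 0.0011, 0.0025, -0.0209, -0.0]
```

View pics/w30.png

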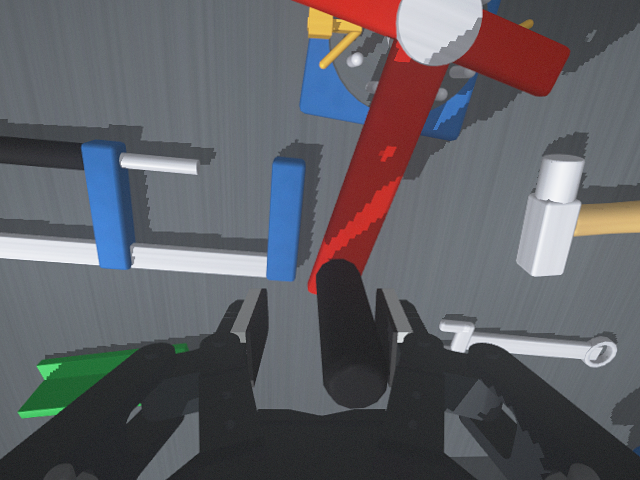

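Emit:
servo_tool(motion=[0.005,0.0,0,0,0.001,0.0025,-0.02,0,0.001,0.0025,-0.02,0,0.001,0.0025,-0.025,0,0.001,0.0025,-0.03,0,0.001,0.0025,-0.03,0,0,0,0,0])

```text
time: 54.9
ee_pos: [475.6, -274.4, 256.6]
ee_rot: [[0.997, 0.066, 0.048], [0.071, -0.991, -0.111], [0.04, 0.114, -0.993]]
contact_force: [0.4, -0.0, -0.6]
opening: 0.55
```

Run:
```python
from h import *
s=st();snap('wrist','w31')
plan(420,-420,260,vmax=30)
```

```text
t 54.90 pos [ 475.6 -274.4  256.6] yaw 4.1 tilt [ 0.048 -0.111 -0.993] F [ 0.4 -0.  -0.6] op 0.550 q [-12.   5.  37. 101.   2.  70.  28.]
t 54.95 dist [ -55.1 -146.     4.8] dyaw 0.0 n 6 q7 28.0
[-0.0108, 0.0236, 0.0015, -0.0, -0.0108, 0.0236, 0.0015, -0.0, -0.0108, 0.0236, 0.0015, -0.0, -0.0108, 0.0236, 0.0015, -0.0, -0.0108, 0.0236, 0.0015, -0.0, -0.0108, 0.0236, 0.0015, -0.0]
```

View pics/w31.png

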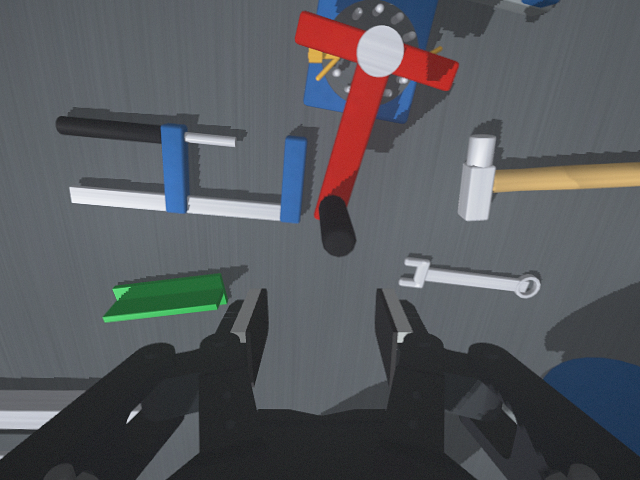

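Emit:
servo_tool(motion=[0.006,-0.03,-0.003,0,0.006,-0.032,-0.003,0,0.006,-0.032,-0.003,0,0.006,-0.032,-0.003,0,0.006,-0.032,-0.003,0,0.006,-0.032,-0.003,0,0.006,-0.032,-0.003,0,0.006,-0.02,-0.003,0])

```text
time: 55.95
ee_pos: [499.4, -23.0, 242.1]
ee_rot: [[0.998, 0.063, 0.026], [0.066, -0.991, -0.113], [0.018, 0.114, -0.993]]
contact_force: [-0.4, -0.1, -0.5]
opening: 0.553
```

Run:
```python
from h import *
s=st();snap('wrist','w32');snap('side','side10')
```

```text
t 55.95 pos [499.4 -23.  242.1] yaw 3.8 tilt [ 0.026 -0.113 -0.993] F [-0.4 -0.1 -0.5] op 0.553 q [-29.   2.  22. 105.   6.  73.  -5.]
```

View pics/w32.png

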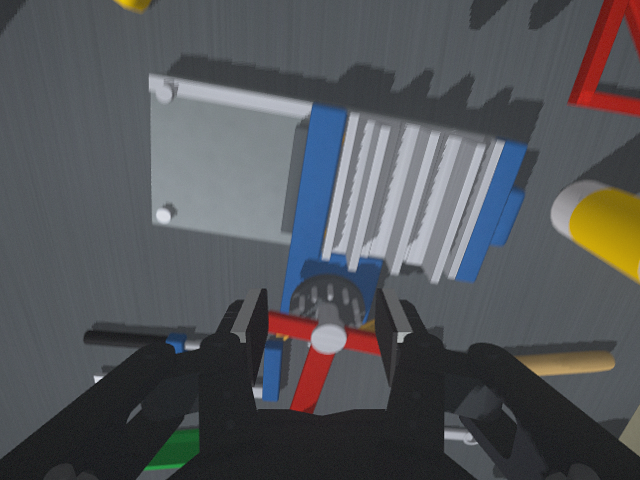

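View pics/side10.png

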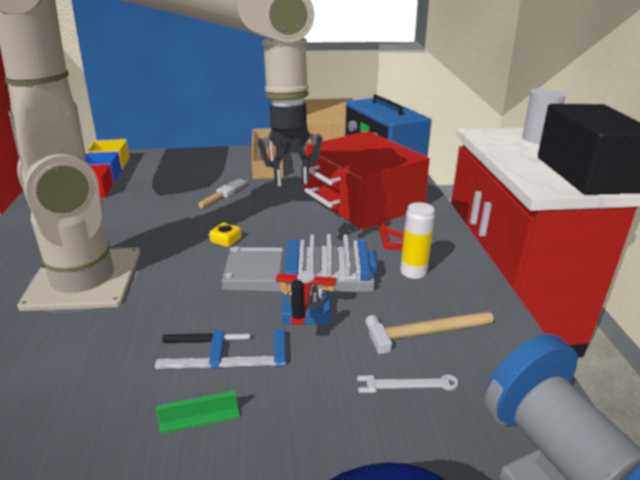

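Run:
```python
import cv2,numpy as np
a=cv2.imread('pics/side0.png')[130:230,280:440];b=cv2.imread('pics/side10.png')[130:230,280:440]
cv2.imwrite('pics/c32.png',cv2.resize(np.vstack([a,b]),None,fx=4,fy=3,interpolation=cv2.INTER_CUBIC))
c=cv2.imread('pics/w32.png')[80:300,270:540]
cv2.imwrite('pics/c33.png',cv2.resize(c,None,fx=2.9,fy=2.7,interpolation=cv2.INTER_CUBIC))
```

```text
(no output)
```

View pics/c32.png

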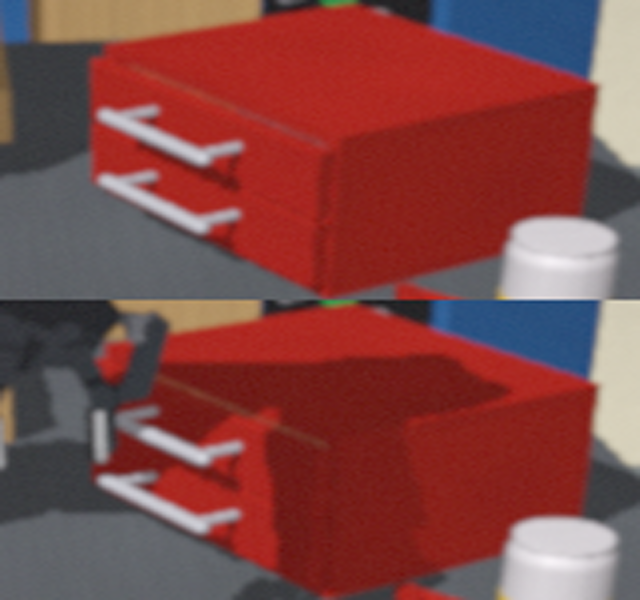

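View pics/c33.png

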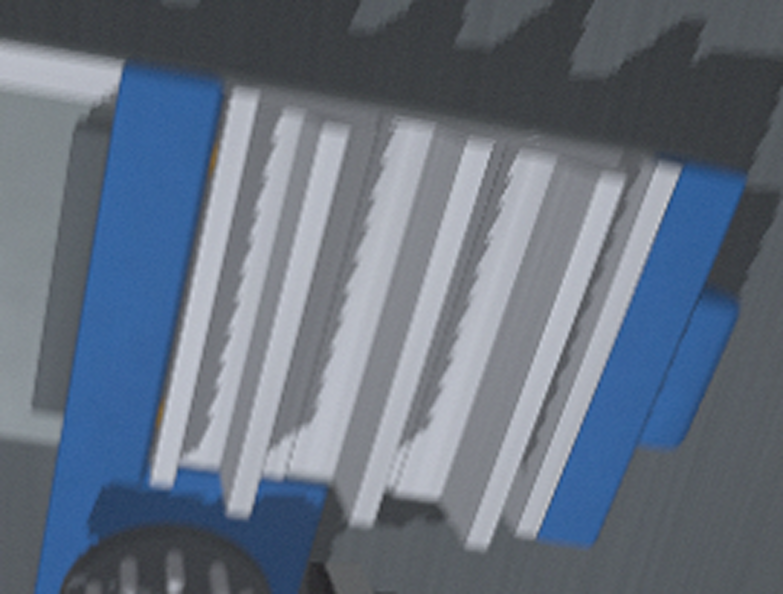

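Run:
```python
from h import *
st();snap('top','top11')
a=cv2.absdiff(cv2.imread('pics/top0.png'),cv2.imread('pics/top11.png'));print(a[90:220,370:460].mean(),a[250:350,380:470].mean())
env.hand_in();print(env.observe()['time'])
```

```text
t 56.05 pos [499.8 -22.2 242.1] yaw 3.9 tilt [ 0.026 -0.113 -0.993] F [-0.9  0.5 -1.1] op 0.547 q [-29.   2.  22. 105.   6.  73.  -4.]
9.101908831908831 10.54425925925926
the job is handed in; nothing more can be done
the job is handed in; nothing more can be done
```

View pics/top11.png

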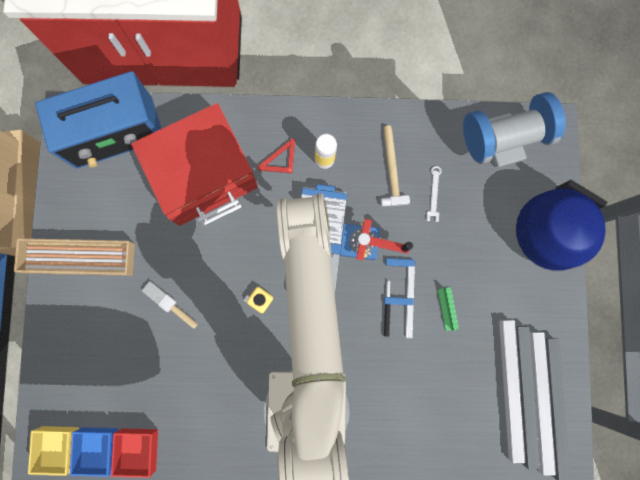

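All three T-bars present, two from the top drawer and one from the bench, lie flat side by side in the vise and are clamped. The drawer is shut, and I handed the job in at about 56 s. No verdict came back.

- **Knocked bar:** the middle bar slid about 45 mm along the jaws while I placed the third. I picked it up again and re-centred it before touching the lever.
- **Ratchet:** clockwise grips, at about 10 N. Counter-clockwise ran loose, and I took it to its stop at -0.95 rad. I made the first gripping swing and then the loose one. Then I kept working the lever until the row sat against the fixed jaw with no gap, and the last push met 30 to 50 N.
- **Last pictures:**
  - Bars in a straight row between the jaws.
  - Sprung pad pressed almost fully in, judged from pictures only.
  - Drawer handle back at its shut position to within about 2 mm.
  - Other tools where they started.
  - Gripper open and clear, with a wrist force of about 1 N.
- **Did not go as expected:**
  - The tool drifted up to about 8° off vertical, so the later bars were set down slightly tilted and settled flat on release.
  - The wrist force reached about 65 N once while I lowered the middle bar (limit 120 N).
  - The wrist force on the loose swing read 9 to 20 N against the listed 3 N. I put that down to pulling the post slightly off its arc, because the jaw moved only on clockwise swings.

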